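# Empty the tilting tumbler into its draining tray

### The job

The post clamps in the tumbler are deburred. Slide the draining tray straight in under the upright drum until it is fully home against its stop, tip the drum over steadily so that all six clamps drop into the tray, then bring the empty drum back fully upright and leave it. The tray stays home, and everything else on the desk stays where it is.

Things in the scene. Friction and masses are not known exactly. Their poses are not given: they have to be found in the camera images.
- stand: tumbler stand, fixed: two grey foot rails (30 wide, 16 mm high) with an A-frame on each; behind them a cross-bar and a white control box (60 mm high). Origin on the desk, below the middle of the drum's pivot. x axis: parallel to the pivot; the lever is on the -x side, nearest the robot. -y axis: the side to which the drum tips and from which the tray slides in
- tray_home (a point): point on the desk, 52 mm to the stand's -y side of its origin, where the tray's origin lies when the tray is fully home, its y axis along the stand's. The foot rails run along the stand's y from -108 to +130 mm, inner faces at x = -82 and +82 mm, splayed outward as a lead-in beyond y = -70 mm. The tray then touches its stop, the 35 mm high cross-bar whose face is at stand y = +38 mm. 90 mm is free under the upright drum
- pivot (a point): middle of the drum's pivot axis, 190 mm above the stand's origin; axes as the stand's. Seen along x, the lever grip is at y = -130 sin(tilt - 1.15) mm and z = 130 cos(tilt - 1.15) mm from here: it passes over the top, from the stand's +y side to its -y side, as the drum tips
- drum (a joint): tilt of the drum, rad: 0 = upright, mouth straight up, at a stop; 2.3 = fully tipped, mouth down to the stand's -y side, at the other stop. Stiff pivot (0.3 N m friction): it stays where it is left. Parts slide out from about 1.7 on; the last need 2.2 or more. Steel drum, inside 104 mm wide at the floor, 126 mm at the mouth, 91 mm deep; a grey motor under it swings with it
- drum_mouth (a point): centre of the drum's mouth, 70 mm from the pivot axis (260 mm above the desk when upright); its z axis points out of the mouth
- lever_grip (a point): middle of the black round grip at the end of the steel tipping lever that is fixed to the drum: 22 mm thick, 62 mm long, parallel to the pivot, 130 mm from the pivot axis, 145 mm to the stand's -x side of the pivot point. The lever arm joins its end nearer the drum, its other end is free. It can be pushed from either side, or hooked between two fingers from above
- tray: open steel draining tray, 142 mm (its x) by 180 mm (its y), 40 mm tall, walls 4 mm, perforated floor, about 0.5 kg; origin at the centre of its underside. Pull handle on its -y end; its +y end goes in first. It stands a little askew on the desk off the stand's open -y side, and fits between the foot rails with 11 mm to spare on either side
- tray_handle (a point): middle of the tray's pull handle: a steel bar 10 mm thick, 90 mm long along the tray's x, 130 mm from the tray's origin (40 mm out from its -y wall), 28 mm above the desk
- clamp1: one of the six alike steel post clamps, 24 x 22 x 20 mm blocks with a hole and a screw, 30 to 60 g, lying in the drum; origin at its centre
- clamp2: one of the six alike steel post clamps, 24 x 22 x 20 mm blocks with a hole and a screw, 30 to 60 g, lying in the drum; origin at its centre
- clamp3: one of the six alike steel post clamps, 24 x 22 x 20 mm blocks with a hole and a screw, 30 to 60 g, lying in the drum; origin at its centre
- clamp4: one of the six alike steel post clamps, 24 x 22 x 20 mm blocks with a hole and a screw, 30 to 60 g, lying in the drum; origin at its centre
- clamp5: one of the six alike steel post clamps, 24 x 22 x 20 mm blocks with a hole and a screw, 30 to 60 g, lying in the drum; origin at its centre
- clamp6: one of the six alike steel post clamps, 24 x 22 x 20 mm blocks with a hole and a screw, 30 to 60 g, lying in the drum; origin at its centre
- swab_pot: bystander: clear round pot 64 mm across and 68 mm tall, full of white cotton swabs; origin at the centre of its underside
- stick_pot: bystander: clear round pot 50 mm across and 56 mm tall, full of thin wooden sticks; origin at the centre of its underside
- amber_jar: bystander: brown glass jar with a grey lid, 54 mm across and 70 mm tall; origin at the centre of its underside
- lens_post: bystander: round lens in a black ring on a steel post with a dark 56 mm foot, 98 mm tall; origin at the centre of its underside
- screwdriver: bystander: screwdriver with a black handle, 170 mm long, lying flat; its x axis runs from handle to tip
- dish: bystander: shallow clear dish with lid, 74 mm across, 14 mm tall; origin at the centre of its underside

How it is judged:
By the outcome, as a careful person would: the job done as asked, in the order asked, and still so for the second after the job is handed in, with the robot touching nothing.
It also fails if it takes over 72 s, if anything falls off the work surface, if the arm or the gripper's body presses on something with over 40 N, if the wrist force passes 120 N, or if a joint passes its speed limit or range.

### The arm

A 6-joint arm with a two-finger parallel gripper is mounted at the origin on the work surface. World frame = base frame: x ahead of the robot, y to its left, z up, the work surface at z = 0. Lengths are in mm, angles in rad, forces in N, time in s.
With the tool pointing down it reaches from about 200 to 875 mm from the base axis. Payload 3.4 kg.
Tool frame: the origin (TCP) lies midway between the tips of the shut fingers; the grasp point (between the pads) lies ctrl.grasp_offset behind it (ctrl.grasp_offset is the distance from the TCP to the grasp point, in mm); x points along the fingers, z is the direction in which the jaws open and shut, and the axes are right-handed (so a half turn about x gives the same grasp; the last joint's range is limited). The gripper opens to 94 mm and grips with 3 to 60 N. Pads are 16 mm wide; open, the fingers measure 119 mm over their backs; the gripper's body (75 mm by 177 mm) begins 78 mm behind the grasp point.
Start: joints at [1.212, 0.276, 1.505, -0, 1.361, -0.121], TCP at [135.466, 558.853, 180.693] pointing down, gripper open.
Joint ranges: [-2.89, 2.89], [-0.75, 2.08], [0.22, 2.7], [-1.18, 4.32], [0.11, 2.71], [-2.7, 2.7]. Speed limits (rad/s): [2.57, 2.57, 3.14, 3.14, 3.14, 3.14].

### API

Orientations are given as a unit quaternion [w, x, y, z].
In Python, from rig import ctrl gives the robot as it stands.
- The arm moves only by the tool jog_arm, never from a script. Its argument "deltas" is a list of rows, each a list of 7 numbers: the closure in counts, from 0 (fully open) to 255 (shut), then the shift along the tool's x, y, z in cm, then the turn, a rotation vector about the tool's x, y, z in rad. In form: [[fingers, dx, dy, dz, ax, ay, az], ...]. A call has 1 to 12 rows; each row shifts and turns the commanded pose from where the row before left it, along the tool's axes as they then stand; what a row does not reach is not made up. A row lasts 1/12 s, in which the tool goes at most 41.7 mm and 7.16 degrees, less where a joint would pass 70% of its speed; a pose out of reach is approached as far as the arm can. A call with a gripper value outside its range is refused whole. The fingers move at their own pace and stop on an object; "squeeze" is the grip in N (left out, the last holds). Time passes only in rows, so rows that do not move let the fingers close. It gives the time, the measured TCP pose, the force and the opening at its end, in the units of the state.
- ctrl.observe(): the state, without advancing time (a new reading comes with each control period).
- ctrl.read_camera(name): name is "scene" or "top" or "wrist"; returns a dict with "frame" (480x640x3 uint8, red, green, blue), "intrinsics" (3x3 intrinsics, pixels), "dist" ([k1, k2, p1, p2, k3] as OpenCV has them; the pictures are not rectified), "R" (3x3) and "t" (3): a world point X has camera coordinates R X + t. Camera axes: x right, y down, z forward; pixel columns grow to the right and rows downward; lengths in mm; the calibration is good to about 2 mm. A picture is of the moment at which its call begins. There is no depth.
- ctrl.sign_off(): hands the job in, once; it reports no verdict.
The state is a dict: "clock": time; "joints": joint angles; "dq": joint speeds; "effort": joint torques, N m; "eef_pos": TCP position; "tool_rot": TCP orientation; "force": force on the tool from outside, world axes, zero at the start; "torque": the same for the moment, N m; "grip_width": opening from 0.0 (shut) to 1.0 (fully open).
Only numpy, scipy, OpenCV 4.12 (cv2) and the standard library are available. Lean on these libraries where they do the work, as an engineer would, in place of code of your own. Each camera call takes 0.05 s, during which the arm holds its last target.

## Working session

There is one attempt and no reset: what is moved stays moved. The work goes in short steps, Python scripts to look and compute and a tool call to move; the robot and the scene stay as the last step left them, time stands still between calls to the robot, and variables do not carry over. Pictures are saved under pics/ and viewed, and the job is handed in when it is done.

Besides the shell and the picture viewer there is one more tool, called after "Call:" by a JSON object that holds its "method" and its "body", one argument or row to a line. jog_arm: Moves the arm, as the interface text tells. Its arguments: {"type":"object","properties":{"deltas":{"type":"array","items":{"type":"array","items":{"type":"number"}}},"squeeze":{"type":"number"}},"required":["deltas"]}

```bash
ls; mkdir -p pics; cat > h.py <<'E'
import numpy as np, cv2
from rig import ctrl
def cam(n):
    c=ctrl.read_camera(n); 
    for k in("intrinsics","dist","R","t"): c[k]=np.array(c[k],float)
    return c
def save(c,fn): cv2.imwrite(fn,cv2.cvtColor(c["frame"],cv2.COLOR_RGB2BGR))
def ray(c,uv):
    p=cv2.undistortPoints(np.array([[uv]],float),c["intrinsics"],c["dist"])[0,0]
    d=c["R"].T@np.array([p[0],p[1],1]); o=-c["R"].T@c["t"].ravel(); return o,d
def onz(c,uv,z):
    o,d=ray(c,uv); return o+d*(z-o[2])/d[2]
def proj(c,P):
    r,_=cv2.Rodrigues(c["R"]); return cv2.projectPoints(np.array(P,float).reshape(-1,1,3),r,c["t"].reshape(3,1),c["intrinsics"],c["dist"])[0].reshape(-1,2)
E
python3 - <<'E'
from h import *
for n in("scene","top","wrist"):
    c=cam(n); save(c,f"pics/{n}0.png"); print(n,(-c["R"].T@c["t"].ravel()).round(),c["R"][2].round(2))
print(ctrl.observe(),ctrl.grasp_offset)
E
```

```text
pics
scene [1584. -347. 1045.] [-0.7   0.35 -0.62]
top [ 489.  125. 1329.] [ 0.11  0.01 -0.99]
wrist [ 73. 573. 384.] [ 0.22 -0.06 -0.97]
{'clock': 0.15, 'joints': array([ 1.21200990e+00,  2.76460449e-01,  1.50579225e+00,  1.04271418e-05,
        1.36071565e+00, -1.21040527e-01]), 'dq': array([-0.00110631, -0.00186461, -0.00324647, -0.0005052 , -0.00081263,
        0.00099101]), 'effort': array([ 1.29951542e-03, -4.04931915e+01, -2.37426531e+01,  7.02528795e-02,
        3.17433744e-02, -8.99112183e-05]), 'eef_pos': array([135.28700685, 558.40309444, 180.0173243 ]), 'tool_rot': array([ 0.55535074, -0.43742343,  0.55618607,  0.43692489]), 'force': array([-0.03233909, -0.62787734, -0.69557263]), 'torque': array([-0.02862067,  0.01351839,  0.04809354]), 'grip_width': 0.9975157913369634} 18.8
```

View pics/scene0.png

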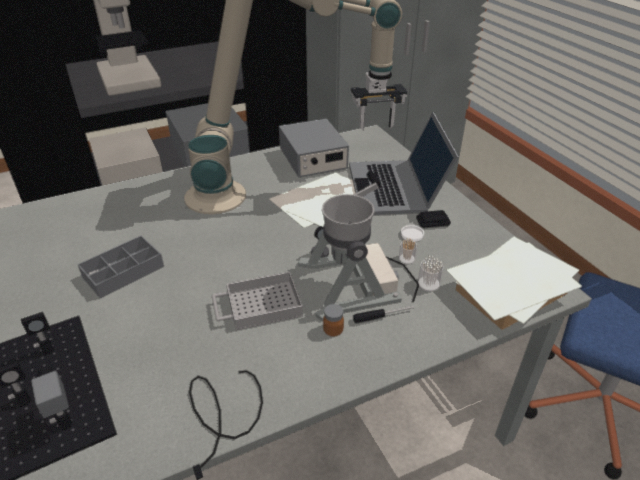

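View pics/top0.png

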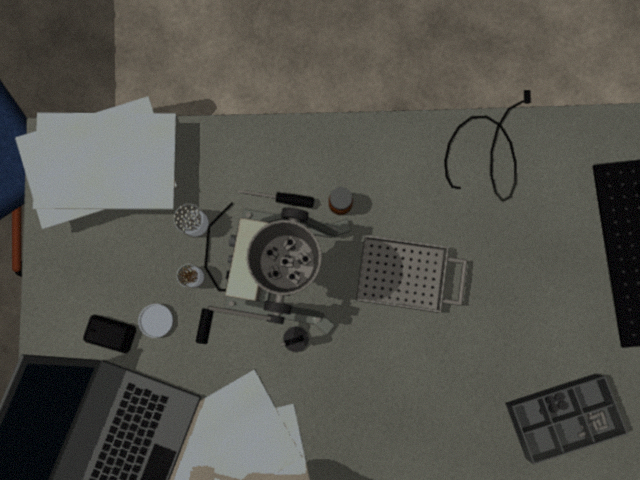

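View pics/wrist0.png

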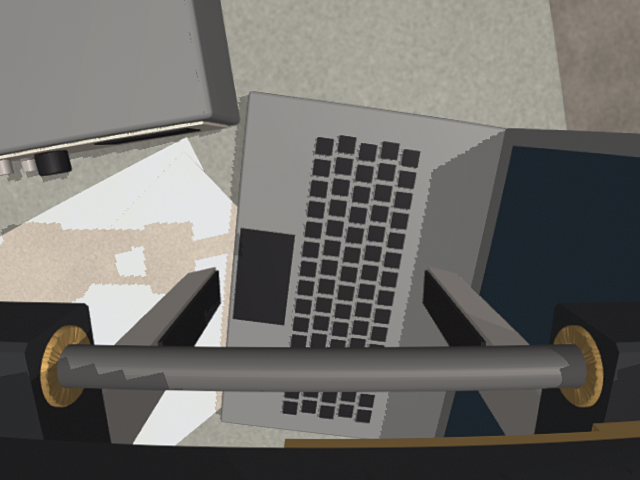

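The top view has the drum at about (284,257), the tray at (402,273) with its handle at (458,282), and the black grip at (205,325). The lens post is at (297,338), close to the lever side. I'll zoom in to measure.

```bash
python3 - <<'E'
from h import *
a=cv2.imread("pics/top0.png")
cv2.imwrite("pics/topA.png",cv2.resize(a[180:360,140:340],(800,720))[:600])
cv2.imwrite("pics/topB.png",cv2.resize(a[215:335,340:480],(784,672),interpolation=cv2.INTER_CUBIC)[:600])
cv2.imwrite("pics/topC.png",cv2.resize(a[280:360,140:340],(800,320),interpolation=cv2.INTER_CUBIC))
s=cv2.imread("pics/scene0.png")
cv2.imwrite("pics/sceA.png",cv2.resize(s[170:340,200:460],(780,510),interpolation=cv2.INTER_CUBIC))
E
```

```text
(no output)
```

View pics/topA.png

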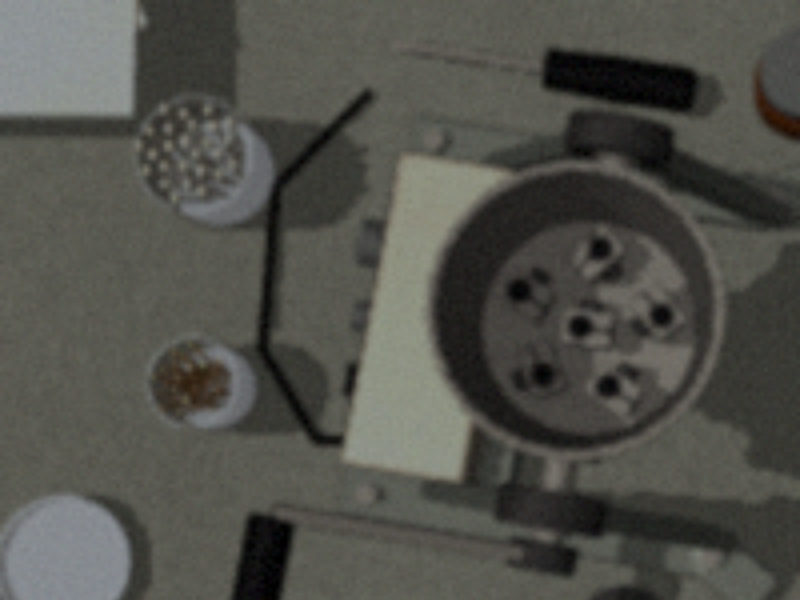

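View pics/topB.png

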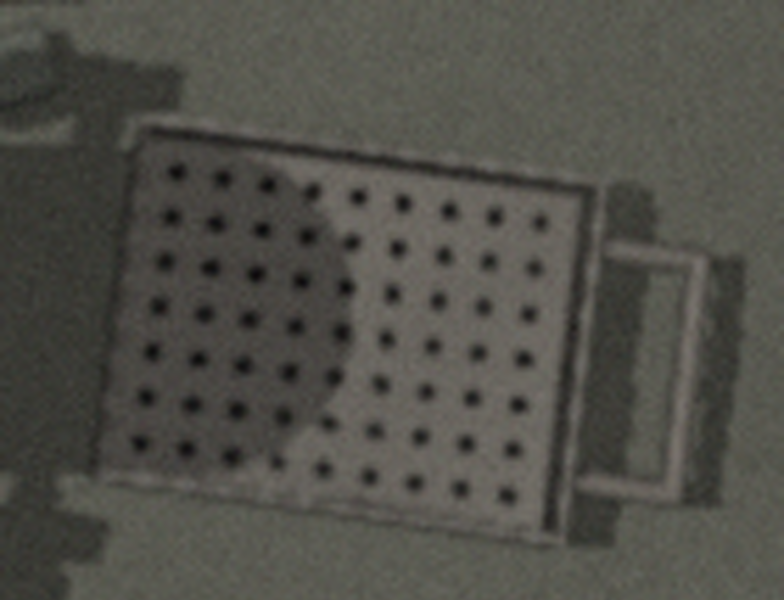

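View pics/topC.png

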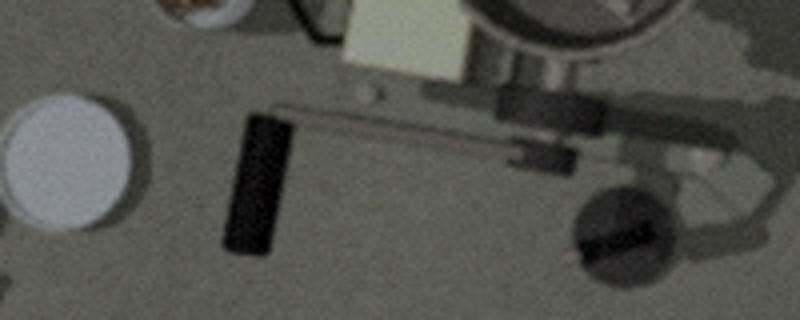

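View pics/sceA.png

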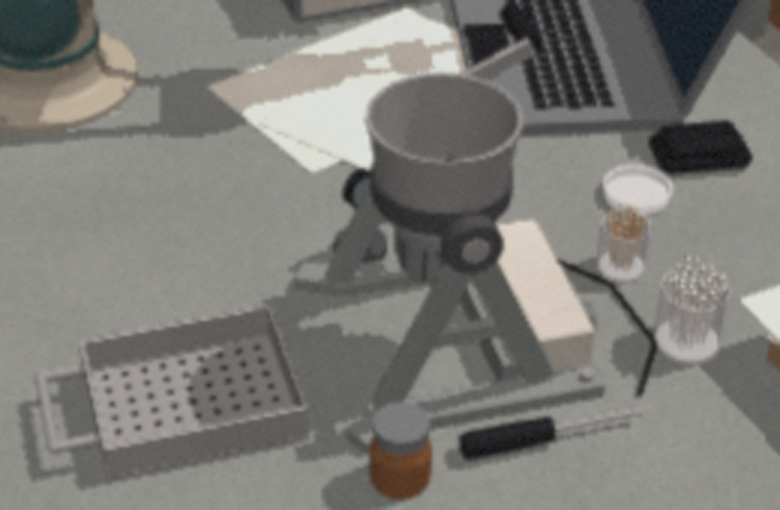

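```bash
cat > m.py <<'E'
from h import *
c=cam("top"); f=c["frame"]; 
P=lambda X,Y,s,ou,ov:((X+.5)/s-.5+ou,(Y+.5)/s-.5+ov)
# grip
g=f.max(2); 
m=(g[295:350,190:220]<35).astype(np.uint8)
k=cv2.findContours(m,0,1)[0]; k=max(k,key=cv2.contourArea); r=cv2.minAreaRect(k.astype(np.float32)+[190,295]) if 0 else cv2.minAreaRect(k)
gu=np.array(r[0])+[190,295]; bx=cv2.boxPoints(r)+[190,295]
G=onz(c,gu,243); print("grip",gu,G.round(1)); print(np.array([onz(c,b,243) for b in bx]).round(1))
# box
hsv=cv2.cvtColor(f,cv2.COLOR_RGB2HSV)
sub=f[205:310,215:300].astype(int)
m=((sub[...,1]>130)&(sub[...,1]-sub[...,2]>8)).astype(np.uint8)
cv2.imwrite("pics/mbox.png",m*255)
k=max(cv2.findContours(m,0,1)[0],key=cv2.contourArea); k=k.reshape(-1,2)+[215,205]
# left (back) edge points
pts=[]
for v in range(225,295):
    row=k[k[:,1]==v]
    if len(row): pts.append(onz(c,(row[:,0].min()-.5,v),60)[:2])
pts=np.array(pts,np.float32); vx,vy,x0,y0=cv2.fitLine(pts,cv2.DIST_HUBER,0,.01,.01).ravel(); print("box edge dir",vx,vy,x0,y0,np.degrees(np.arctan2(vy,vx)))
# tray corners top z=40, zoom readings
tc=[(135,120),(600,183),(562,545),(98,475)]
T=np.array([onz(c,P(X,Y,5.6,340,215),40) for X,Y in tc]); print("tray corners\n",T.round(1),np.linalg.norm(T-np.roll(T,-1,0),axis=1).round(1),T.mean(0).round(1))
hd=[(700,258),(676,492)]
H=np.array([onz(c,P(X,Y,5.6,340,215),28) for X,Y in hd]);print("handle",H.round(1),H.mean(0).round(1))
# holes at z~2
hh=[(177,173),(540,223),(508,495),(140,443)]
Q=np.array([onz(c,P(X,Y,5.6,340,215),3) for X,Y in hh]);print("holes",Q.round(1),Q.mean(0).round(1))
a=Q[0]-Q[1]+Q[3]-Q[2];print("tray yaw of +y",np.degrees(np.arctan2(a[1],a[0]))); a=Q[0]-Q[3]+Q[1]-Q[2];print("x dir",np.degrees(np.arctan2(a[1],a[0])))
# drum rim outer points
rp=[(432,310),(725,300),(578,160),(575,462),(478,205),(680,205),(475,415),(682,405)]
R=np.array([onz(c,P(X,Y,4,140,180),260) for X,Y in rp]); 
A=np.c_[2*R[:,:2],np.ones(len(R))]; s=np.linalg.lstsq(A,(R[:,:2]**2).sum(1),rcond=None)[0]; print("rim",s[:2].round(1),np.sqrt(s[2]+s[0]**2+s[1]**2))
for n,X,Y,z in [("lens top",625,0,0)]: pass
for n,(u,v),z in [("lens",(140+628/4,280+238/4),97),("dish",(155,320),14),("jar",(341,201),70),("box back L",P(400,155,4,140,180),60),("box back R",P(345,463,4,140,180),60),("box fr R",P(465,480,4,140,180),60)]: print(n,onz(c,(u,v),z).round(1))
E
python3 m.py
```

```text
grip [204.30216599 325.87285995] [475.4 348.3 243. ]
[[447.8 364.3 243. ]
 [507.6 352.1 243. ]
 [503.1 332.1 243. ]
 [443.3 344.5 243. ]]
box edge dir 0.9798943 -0.19951728 610.51874 326.57623 -11.508733
tray corners
 [[ 658.2   45.7   40. ]
 [ 630.  -131.5   40. ]
 [ 492.4 -111.1   40. ]
 [ 522.1   63.6   40. ]] [179.4 139.1 177.2 137.3] [575.7 -33.3  40. ]
handle [[ 601.4 -170.8   28. ]
 [ 511.8 -157.4   28. ]] [ 556.6 -164.1   28. ]
holes [[ 641.6   27.4    3. ]
 [ 618.7 -114.7    3. ]
 [ 512.2  -97.8    3. ]
 [ 535.2   45.1    3. ]] [576.9 -35.    3. ]
tray yaw of +y 80.84464747495707
x dir -9.23760754484256
rim [594.8 202.7] 65.82297207611907
lens [442.2 190.2  97. ]
dish [487.6 502.1  14. ]
jar [730.4  93.6  70. ]
box back L [699.4 311.   60. ]
box back R [535.8 340.7  60. ]
box fr R [525.5 277.6  60. ]
```

```bash
cat > p.py <<'E'
from h import *
from scipy.spatial.transform import Rotation as Rn
def state():
    o=ctrl.observe(); q=o["tool_rot"]; return o,Rn.from_quat([q[1],q[2],q[3],q[0]])
YAW=np.radians(-11.3); O=np.array([594.8,203.2,0]); S=Rn.from_euler("z",YAW)
def w2s(p): return S.inv().apply(np.asarray(p)-O)
def s2w(p): return S.apply(p)+O
def R_down(zang): # jaw z axis along world angle
    z=np.array([np.cos(zang),np.sin(zang),0]); x=np.array([0,0,-1.]); return Rn.from_matrix(np.c_[x,np.cross(z,x),z])
def plan(target,zang=None):
    o,r=state(); print("clock",round(o["clock"],2),"pos",o["eef_pos"].round(1),"stand",w2s(o["eef_pos"]).round(1),"F",o["force"].round(1),"w",round(o["grip_width"],3),"j",o["joints"].round(2))
    print("axes x",r.as_matrix()[:,0].round(3),"z",r.as_matrix()[:,2].round(3),"zang",np.degrees(np.arctan2(r.as_matrix()[1,2],r.as_matrix()[0,2])).round(2))
    rt=r
    if zang is not None:
        rt=R_down(zang); print("rotvec tool",(r.inv()*rt).as_rotvec().round(4))
    if target is not None:
        d=np.asarray(target)-o["eef_pos"]; print("shift before rot (cm)",(r.inv().apply(d)/10).round(3)," after rot",(rt.inv().apply(d)/10).round(3))
E
python3 - <<'E'
from p import *
plan([556.2,-163.3,100],np.radians(80.8))
plan([556.2,-163.3,100],np.radians(80.8-180))
E
```

```text
clock 0.2 pos [135.3 558.5 180.1] stand [-520.2  258.4  180.1] F [-0.5  1.   1. ] w 0.996 j [ 1.21  0.28  1.51 -0.    1.36 -0.12]
axes x [-0.    -0.001 -1.   ] z [ 0.236  0.972 -0.001] zang 76.38
rotvec tool [-0.0772 -0.0011 -0.0002]
shift before rot (cm) [  8.071 -57.907 -60.225]  after rot [  8.014 -53.087 -64.521]
clock 0.2 pos [135.3 558.5 180.1] stand [-520.2  258.4  180.1] F [-0.5  1.   1. ] w 0.996 j [ 1.21  0.28  1.51 -0.    1.36 -0.12]
axes x [-0.    -0.001 -1.   ] z [ 0.236  0.972 -0.001] zang 76.38
rotvec tool [ 3.0644e+00 -3.0000e-04  1.6000e-03]
shift before rot (cm) [  8.071 -57.907 -60.225]  after rot [ 8.014 53.087 64.521]
```

Call:
{"method": "jog_arm", "body": {
  "deltas": [
    [0,-2,0,0,-0.0772,0,0],
    [0,-2,0,0,0,0,0],
    [0,-2,-1.5,-1.8,0,0,0],
    [0,0,-1.5,-1.8,0,0,0],
    [0,0,-1.5,-1.8,0,0,0],
    [0,0,-1.5,-1.8,0,0,0],
    [0,0,-1.5,-1.8,0,0,0],
    [0,0,-1.5,-1.8,0,0,0],
    [0,0,-1.5,-1.8,0,0,0],
    [0,0,-1.5,-1.8,0,0,0],
    [0,0,-1.5,-1.8,0,0,0],
    [0,0,-1.5,-1.8,0,0,0]
  ]
}}

```text
clock: 1.2
eef_pos: [255.0, 356.0, 240.6]
tool_rot: [0.538, -0.458, 0.538, 0.458]
force: [0.1, -0.1, 0.0]
grip_width: 1.001
```

Call:
{"method": "jog_arm", "body": {
  "deltas": [
    [0,0,-1.6,-2,0,0,0],
    [0,0,-1.6,-2,0,0,0],
    [0,0,-1.6,-2,0,0,0],
    [0,0,-1.6,-2,0,0,0],
    [0,0,-1.6,-2,0,0,0],
    [0,0,-1.6,-2,0,0,0],
    [0,0,-1.6,-2,0,0,0],
    [0,0,-1.6,-2,0,0,0],
    [0,0,-1.6,-2,0,0,0],
    [0,0,-1.6,-2,0,0,0],
    [0,0,-1.6,-2,0,0,0],
    [0,0,-1.6,-2,0,0,0]
  ]
}}

```text
clock: 2.2
eef_pos: [406.1, 88.4, 240.6]
tool_rot: [0.539, -0.458, 0.538, 0.458]
force: [0.7, -0.5, -0.1]
grip_width: 1.001
```

Call:
{"method": "jog_arm", "body": {
  "deltas": [
    [157,1,-1.6,-2,0,0,0],
    [157,2,-1.6,-2,0,0,0],
    [157,2,-1.6,-2,0,0,0],
    [157,2,-1.6,-2,0,0,0],
    [157,2,-1.6,-2,0,0,0],
    [157,2,-1.6,-2,0,0,0],
    [157,0,0,0,0,0,0],
    [157,0,0,0,0,0,0]
  ]
}}

```text
clock: 2.87
eef_pos: [480.8, -44.7, 129.4]
tool_rot: [0.538, -0.457, 0.54, 0.459]
force: [0.5, 0.5, 0.3]
grip_width: 0.467
```

```bash
python3 - <<'E'
from p import *
c=cam("wrist"); save(c,"pics/w1.png"); print(proj(c,[[601.4,-170.8,28],[511.8,-157.4,28]]))
plan([556.2,-163.3,10],np.radians(80.8))
E
```

```text
[[198.34778437 389.76893286]
 [188.03985385 289.21173893]]
clock 2.92 pos [481.  -44.  130.4] stand [ -63.2 -264.7  130.4] F [-0.9  0.5 -0.1] w 0.43 j [-0.24  0.17  1.77  0.    1.19 -1.65]
axes x [-0.002  0.001 -1.   ] z [0.161 0.987 0.001] zang 80.73
rotvec tool [-0.0011  0.0008 -0.0017]
shift before rot (cm) [ 12.013  -9.365 -10.57 ]  after rot [ 12.038  -9.333 -10.571]
```

View pics/w1.png

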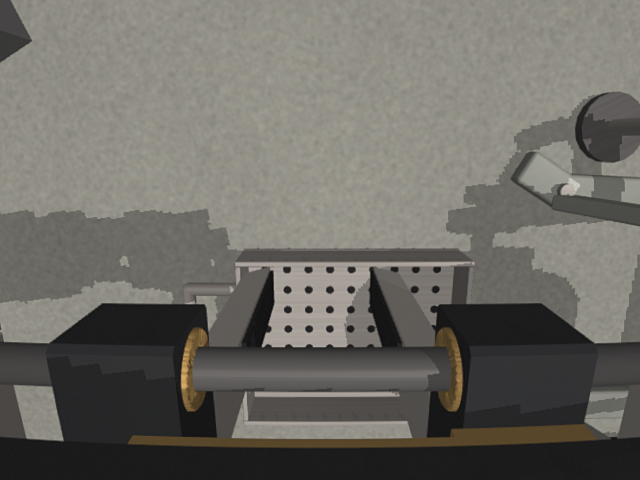

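The wrist view shows the handle's near corner at about (188,289), which matches the projected measurement. I'm still about 14 cm short, so I'll move over the handle.

Call:
{"method": "jog_arm", "body": {
  "deltas": [
    [157,0,-1.6,-1.76,0,0,0],
    [157,0,-1.6,-1.76,0,0,0],
    [157,0,-1.6,-1.76,0,0,0],
    [157,0,-1.6,-1.76,0,0,0],
    [157,0,-1.6,-1.76,0,0,0],
    [157,0,-1.35,-1.77,0,0,0],
    [157,0,0,0,0,0,0],
    [157,0,0,0,0,0,0],
    [157,0,0,0,0,0,0]
  ]
}}

```text
clock: 3.67
eef_pos: [556.3, -161.9, 131.4]
tool_rot: [0.539, -0.458, 0.538, 0.459]
force: [0.4, 0.3, -0.6]
grip_width: 0.384
```

```bash
python3 - <<'E'
from p import *
c=cam("wrist"); save(c,"pics/w2.png"); print(proj(c,[[601.4,-170.8,28],[511.8,-157.4,28]]))
plan([556.2,-163.3,10],np.radians(80.8))
E
```

```text
[[319.87326364 284.78829489]
 [318.50673855 168.77460035]]
clock 3.72 pos [ 556.2 -161.8  131.3] stand [  33.6 -365.5  131.3] F [-0.6  0.3 -0. ] w 0.382 j [-0.4   0.31  1.58  0.    1.25 -1.82]
axes x [ 0.     0.001 -1.   ] z [0.159 0.987 0.001] zang 80.87
rotvec tool [ 0.0011  0.0008 -0.0001]
shift before rot (cm) [12.13  -0.026 -0.161]  after rot [12.131 -0.026 -0.151]
```

View pics/w2.png

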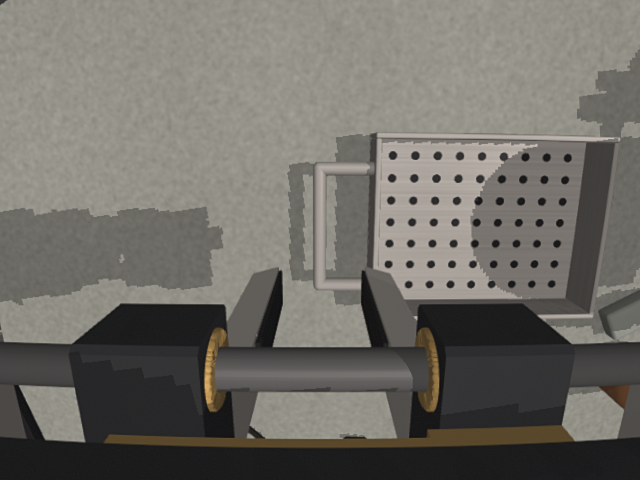

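The bar is at u≈320, v 168–286, centred between the fingers and square to them. Descending now, then gripping.

Call:
{"method": "jog_arm", "body": {
  "deltas": [
    [157,2,0,-0.03,0,0,0],
    [157,2,0,-0.03,0,0,0],
    [157,2,0,-0.03,0,0,0],
    [157,2,0,-0.03,0,0,0],
    [157,2,0,-0.03,0,0,0],
    [157,1,0,0,0,0,0],
    [157,1,0,0,0,0,0],
    [157,0,0,0,0,0,0],
    [157,0,0,0,0,0,0]
  ]
}}

```text
clock: 4.47
eef_pos: [556.7, -164.6, 11.0]
tool_rot: [0.538, -0.458, 0.538, 0.458]
force: [0.3, 0.2, -0.1]
grip_width: 0.383
```

Call:
{"method": "jog_arm", "body": {
  "deltas": [
    [255,0,0,0,0,0,0],
    [255,0,0,0,0,0,0],
    [255,0,0,0,0,0,0],
    [255,0,0,0,0,0,0],
    [255,0,0,0,0,0,0],
    [255,0,0,0,0,0,0]
  ],
  "squeeze": 45
}}

```text
clock: 4.97
eef_pos: [556.7, -165.1, 10.9]
tool_rot: [0.539, -0.458, 0.538, 0.458]
force: [-0.4, 0.1, -0.2]
grip_width: 0.014
```

```bash
python3 - <<'E'
from p import *
c=cam("wrist"); save(c,"pics/w3.png")
# target: tray yaw to -11.3, handle pos stand (0,-345): lateral first
for y in(-355,-182): plan(s2w([0,y,10]),np.radians(78.7)); print(s2w([0,y,10]))
E
```

```text
clock 5.02 pos [ 556.7 -165.1   10.8] stand [  34.8 -368.6   10.8] F [ 0.1 -0.7  0.4] w 0.003 j [-0.41  0.43  1.73  0.    0.98 -1.82]
axes x [ 0.  0. -1.] z [0.16  0.987 0.   ] zang 80.79
rotvec tool [0.0365 0.0001 0.0002]
shift before rot (cm) [0.078 3.426 1.486]  after rot [0.078 3.478 1.36 ]
[ 525.23911879 -144.91820378   10.        ]
clock 5.02 pos [ 556.7 -165.1   10.8] stand [  34.8 -368.6   10.8] F [ 0.1 -0.7  0.4] w 0.003 j [-0.41  0.43  1.73  0.    0.98 -1.82]
axes x [ 0.  0. -1.] z [0.16  0.987 0.   ] zang 80.79
rotvec tool [0.0365 0.0001 0.0002]
shift before rot (cm) [ 0.078  2.796 18.775]  after rot [ 0.078  3.478 18.66 ]
[559.13780175  24.72813214  10.        ]
```

View pics/w3.png

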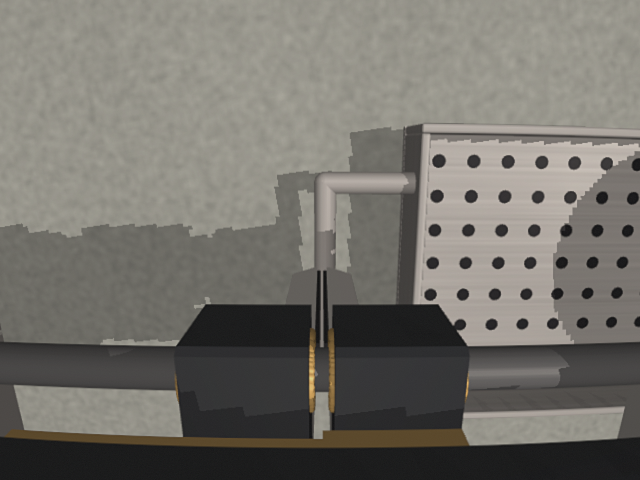

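```bash
python3 - <<'E'
from p import *
c=cam("wrist"); print(proj(c,[[601.4,-170.8,28],[511.8,-157.4,28],[556.7,-165.1,10.8],[556.7,-165.1,29.6]]))
a=c["frame"][150:340,230:430]; cv2.imwrite("pics/w3z.png",cv2.resize(cv2.cvtColor(a,cv2.COLOR_RGB2BGR),None,fx=3,fy=3,interpolation=cv2.INTER_CUBIC))
c=cam("top"); a=c["frame"][200:340,330:500]; cv2.imwrite("pics/t3z.png",cv2.resize(cv2.cvtColor(a,cv2.COLOR_RGB2BGR),None,fx=4,fy=4,interpolation=cv2.INTER_CUBIC))
c=cam("scene"); a=c["frame"][200:350,150:320]; cv2.imwrite("pics/s3z.png",cv2.resize(cv2.cvtColor(a,cv2.COLOR_RGB2BGR),None,fx=4,fy=4,interpolation=cv2.INTER_CUBIC))
print(ctrl.observe()["grip_width"])
E
```

```text
[[325.21086978 363.62262544]
 [323.39355948 183.87046666]
 [322.28683393 268.53759513]
 [322.33652498 280.44708048]]
0.0046388191847211895
```

View pics/w3z.png

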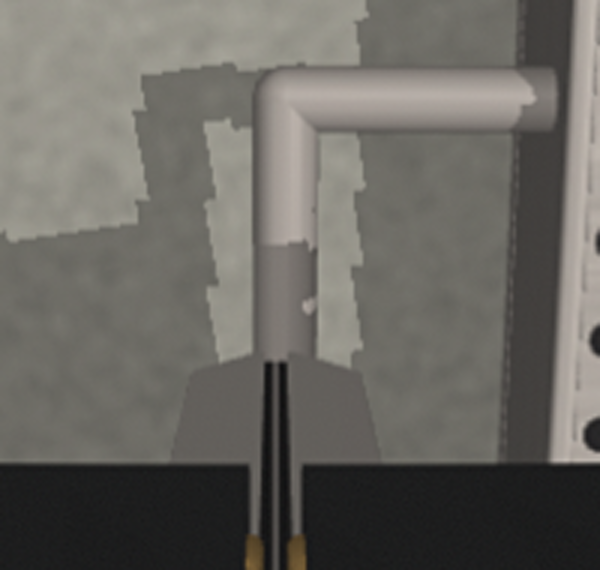

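View pics/s3z.png

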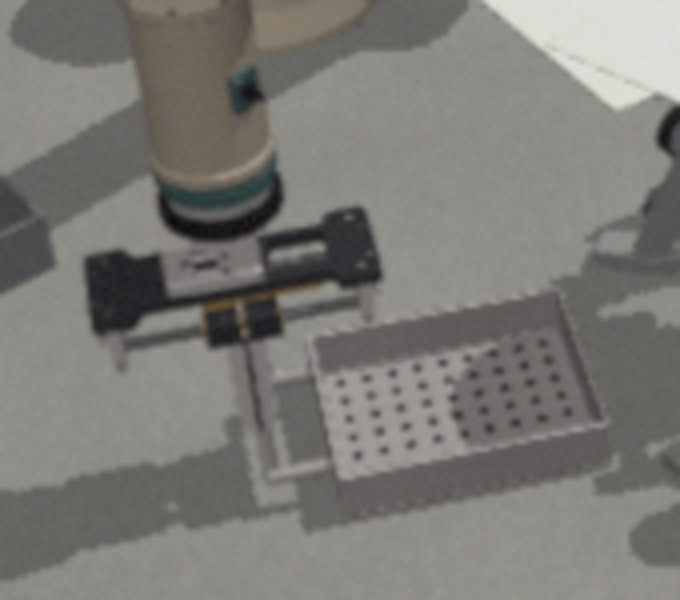

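```bash
python3 - <<'E'
from p import *
c=cam("scene"); 
pts=[[601.4,-170.8,28],[511.8,-157.4,28],[556.7,-165.1,10.8],[556.7,-165.1,29.6],[556.7,-165.1,88]]
uv=proj(c,pts); print(uv)
a=c["frame"][200:350,150:320]; a=cv2.resize(cv2.cvtColor(a,cv2.COLOR_RGB2BGR),None,fx=4,fy=4,interpolation=cv2.INTER_CUBIC)
for i,p in enumerate(uv): q=((p-[150,200]+.5)*4).astype(int); cv2.circle(a,tuple(int(x) for x in q),3,[(0,0,255),(0,255,0),(255,0,0),(0,255,255),(255,0,255)][i],-1)
cv2.imwrite("pics/s4z.png",a)
E
```

```text
[[217.85498082 318.50682871]
 [212.80392014 295.07919757]
 [215.71088263 311.22047794]
 [214.83862161 306.22918117]
 [212.03782814 290.17987205]]
```

View pics/s4z.png

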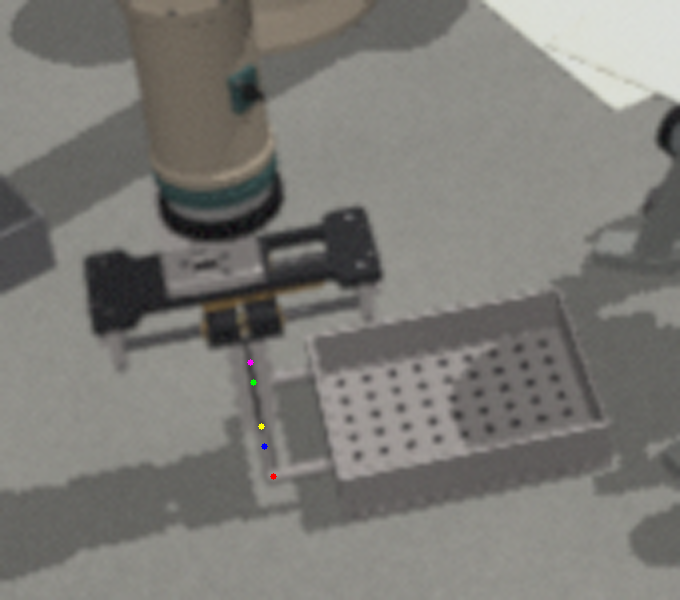

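View pics/t3z.png

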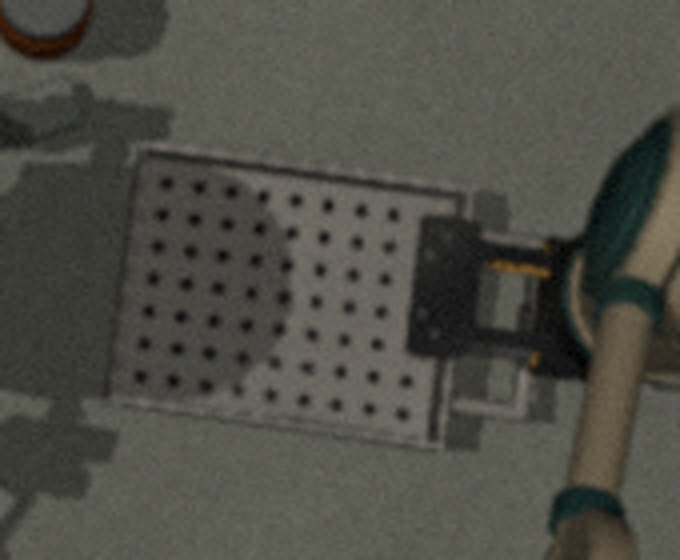

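Call:
{"method": "jog_arm", "body": {
  "deltas": [
    [157,0,0,0,0,0,0],
    [157,0,0,0,0,0,0],
    [157,0,0,0,0,0,0],
    [157,0,0,0,0,0,0],
    [157,0,0,0,0,0,0],
    [157,0,0,0,0,0,0]
  ]
}}

```text
clock: 5.72
eef_pos: [556.6, -165.0, 10.7]
tool_rot: [0.539, -0.458, 0.538, 0.458]
force: [0.1, 0.2, -0.4]
grip_width: 0.375
```

```bash
python3 - <<'E'
from p import *
c=cam("wrist"); a=c["frame"][130:430,200:500]; cv2.imwrite("pics/w5z.png",cv2.resize(cv2.cvtColor(a,cv2.COLOR_RGB2BGR),None,fx=2,fy=2,interpolation=cv2.INTER_CUBIC))
plan(None)
E
```

```text
clock 5.77 pos [ 556.7 -165.    10.6] stand [  34.7 -368.5   10.6] F [-0.1 -0.1  0.1] w 0.377 j [-0.41  0.43  1.73  0.    0.98 -1.82]
axes x [ 0.  0. -1.] z [0.16  0.987 0.   ] zang 80.8
```

View pics/w5z.png

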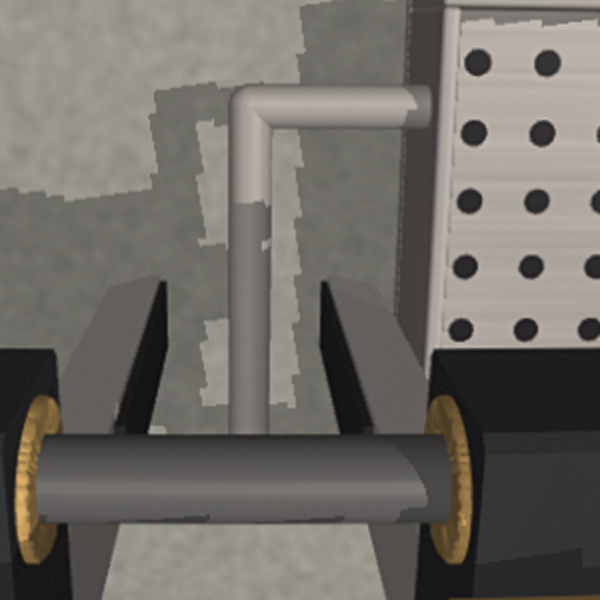

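The fingers shut without catching the bar. The image scale (tip gap of about 78 px) suggests the tips sit higher than the reported z. I'll lower in small steps while watching the force, then try closing again.

Call:
{"method": "jog_arm", "body": {
  "deltas": [
    [157,0.2,0,0,0,0,0],
    [157,0.2,0,0,0,0,0],
    [157,0.2,0,0,0,0,0],
    [157,0.2,0,0,0,0,0],
    [157,0,0,0,0,0,0],
    [157,0,0,0,0,0,0]
  ]
}}

```text
clock: 6.27
eef_pos: [556.5, -164.9, 2.4]
tool_rot: [0.538, -0.458, 0.539, 0.458]
force: [-0.1, -0.4, 0.2]
grip_width: 0.384
```

```bash
python3 - <<'E'
from p import *
plan(None)
c=cam("wrist"); save(c,"pics/w6.png"); o,r=state(); print(c["intrinsics"].round(1), c["dist"]); 
# camera pose in tool frame
C=-c["R"].T@c["t"].ravel(); print("cam in tool",r.inv().apply(C-o["eef_pos"]).round(1), "cam z axis in tool",r.inv().apply(c["R"][2]).round(3))
X=o["eef_pos"]
for dx in(0,-8): 
  for up in (0,10,20,30,40):
    for s in (-1,1):
      print(dx,up,s,proj(c,X+r.apply([-up,0,s*17.8])+r.apply([0,8 if dx else 0,0])).round(1), proj(c,X+r.apply([-up,0,s*17.8])-r.apply([0,8 if dx else 0,0])).round(1))
E
```

```text
clock 6.27 pos [ 556.5 -164.9    2.4] stand [  34.5 -368.5    2.4] F [-0.1 -0.4  0.2] w 0.384 j [-0.41  0.44  1.74  0.    0.96 -1.82]
axes x [-0.  0. -1.] z [0.16  0.987 0.   ] zang 80.8
[[411.8   0.  321.4]
 [  0.  411.8 237. ]
 [  0.    0.    1. ]] [-0.07280207  0.          0.          0.          0.        ]
cam in tool [-204.3   64.3   -0.4] cam z axis in tool [ 0.974 -0.226 -0.001]
0 0 -1 [[288.  268.8]] [[288.  268.8]]
0 0 1 [[356.6 268.9]] [[356.6 268.9]]
0 10 -1 [[286.4 274.9]] [[286.4 274.9]]
0 10 1 [[358.2 275. ]] [[358.2 275. ]]
0 20 -1 [[284.6 281.6]] [[284.6 281.6]]
0 20 1 [[360.1 281.7]] [[360.1 281.7]]
0 30 -1 [[282.7 289. ]] [[282.7 289. ]]
0 30 1 [[362.1 289. ]] [[362.1 289. ]]
0 40 -1 [[280.5 297.1]] [[280.5 297.1]]
0 40 1 [[364.3 297.2]] [[364.3 297.2]]
-8 0 -1 [[287.7 254. ]] [[288.3 283.4]]
-8 0 1 [[356.9 254. ]] [[356.3 283.5]]
-8 10 -1 [[286.1 259.4]] [[286.7 290.1]]
-8 10 1 [[358.6 259.5]] [[357.9 290.2]]
-8 20 -1 [[284.3 265.3]] [[285.  297.5]]
-8 20 1 [[360.5 265.4]] [[359.7 297.6]]
-8 30 -1 [[282.3 271.9]] [[283.1 305.6]]
-8 30 1 [[362.5 272. ]] [[361.6 305.7]]
-8 40 -1 [[280.1 279.3]] [[281.  314.6]]
-8 40 1 [[364.8 279.4]] [[363.8 314.7]]
```

View pics/w6.png

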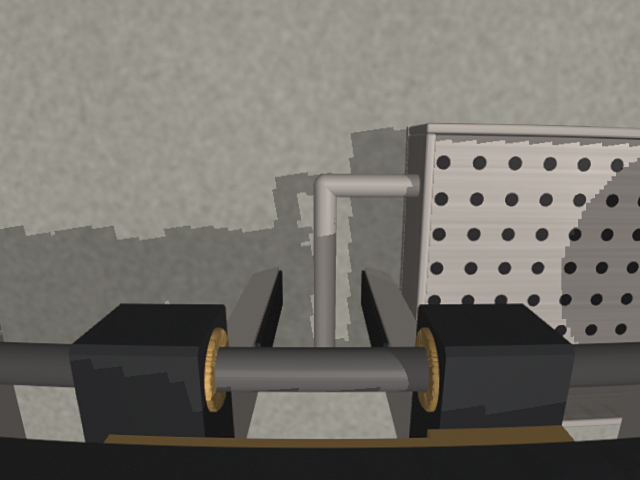

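The fingertip corners at (282,270) and (362,270) fit a point about 29 mm behind the reported TCP. So the physical tips are higher than the pose says, and z=2.4 gave no contact. I'll keep lowering cautiously on force.

Call:
{"method": "jog_arm", "body": {
  "deltas": [
    [157,0.2,0,0,0,0,0],
    [157,0.2,0,0,0,0,0],
    [157,0.2,0,0,0,0,0],
    [157,0,0,0,0,0,0],
    [157,0,0,0,0,0,0]
  ]
}}

```text
clock: 6.73
eef_pos: [556.5, -164.9, -3.6]
tool_rot: [0.538, -0.458, 0.539, 0.458]
force: [0.5, 0.2, 0.2]
grip_width: 0.384
```

Call:
{"method": "jog_arm", "body": {
  "deltas": [
    [157,0.2,0,0,0,0,0],
    [157,0.2,0,0,0,0,0],
    [157,0.2,0,0,0,0,0],
    [157,0.2,0,0,0,0,0],
    [157,0,0,0,0,0,0],
    [157,0,0,0,0,0,0]
  ]
}}

```text
clock: 7.23
eef_pos: [556.5, -164.9, -11.6]
tool_rot: [0.538, -0.458, 0.539, 0.458]
force: [0.5, -0.1, -1.2]
grip_width: 0.382
```

Call:
{"method": "jog_arm", "body": {
  "deltas": [
    [157,0.2,0,0,0,0,0],
    [157,0.2,0,0,0,0,0],
    [157,0.1,0,0,0,0,0],
    [157,0,0,0,0,0,0],
    [157,0,0,0,0,0,0]
  ]
}}

```text
clock: 7.65
eef_pos: [556.5, -164.9, -16.5]
tool_rot: [0.538, -0.458, 0.538, 0.458]
force: [-0.3, 0.7, 0.3]
grip_width: 0.385
```

Call:
{"method": "jog_arm", "body": {
  "deltas": [
    [255,0,0,0,0,0,0],
    [255,0,0,0,0,0,0],
    [255,0,0,0,0,0,0],
    [255,0,0,0,0,0,0],
    [255,0,0,0,0,0,0],
    [255,0,0,0,0,0,0]
  ],
  "squeeze": 45
}}

```text
clock: 8.15
eef_pos: [556.7, -164.3, -16.3]
tool_rot: [0.539, -0.458, 0.538, 0.458]
force: [1.1, 2.7, 0.3]
grip_width: 0.094
```

```bash
python3 - <<'E'
from p import *
c=cam("wrist"); save(c,"pics/w7.png")
for y in(-355,-182): plan(s2w([0,y,-16]),np.radians(78.7))
E
```

```text
clock 8.2 pos [ 556.7 -164.4  -16.3] stand [  34.7 -367.9  -16.3] F [0.7 3.8 0.5] w 0.09 j [-0.41  0.46  1.76  0.    0.92 -1.82]
axes x [ 0.     0.001 -1.   ] z [0.16  0.987 0.001] zang 80.77
rotvec tool [0.0362 0.0011 0.    ]
shift before rot (cm) [-0.028  3.42   1.414]  after rot [-0.029  3.469  1.29 ]
clock 8.2 pos [ 556.7 -164.4  -16.3] stand [  34.7 -367.9  -16.3] F [0.7 3.8 0.5] w 0.09 j [-0.41  0.46  1.76  0.    0.92 -1.82]
axes x [ 0.     0.001 -1.   ] z [0.16  0.987 0.001] zang 80.77
rotvec tool [0.0362 0.0011 0.    ]
shift before rot (cm) [-9.0000e-03  2.7940e+00  1.8703e+01]  after rot [-0.029  3.469 18.59 ]
```

View pics/w7.png

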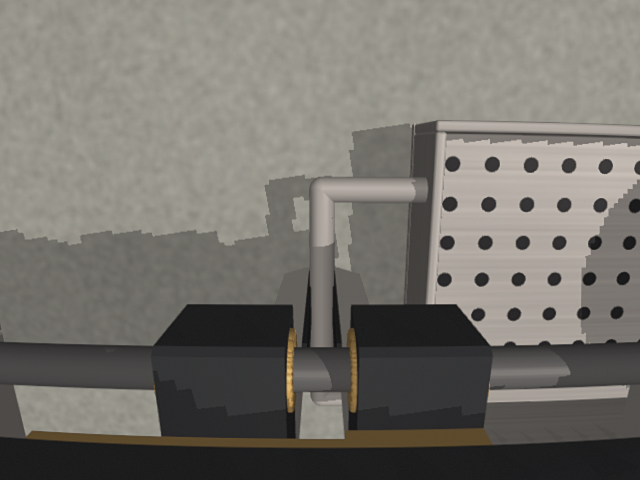

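The bar is gripped: width is about 0.09, which is 9 mm, and the bar runs between the pads. Now I'll square the tray and shift it sideways onto the stand's axis.

Call:
{"method": "jog_arm", "body": {
  "deltas": [
    [255,0,0,0,0.012,0,0],
    [255,0,0,0,0.012,0,0],
    [255,0,0,0,0.012,0,0],
    [255,0,0.2,0,0,0,0],
    [255,0,0.4,0,0,0,0],
    [255,0,0.5,0,0,0,0],
    [255,0,0.5,0,0,0,0],
    [255,0,0.5,0,0,0,0],
    [255,0,0.5,0,0,0,0],
    [255,0,0.5,0,0,0,0],
    [255,0,0.37,0,0,0,0],
    [255,0,0,0,0,0,0]
  ]
}}

```text
clock: 9.2
eef_pos: [521.4, -158.0, -16.3]
tool_rot: [0.546, -0.448, 0.547, 0.449]
force: [0.2, 0.0, -0.9]
grip_width: 0.094
```

```bash
python3 - <<'E'
from p import *
c=cam("top"); a=c["frame"][180:340,240:480]; cv2.imwrite("pics/t8.png",cv2.resize(cv2.cvtColor(a,cv2.COLOR_RGB2BGR),(792,528),interpolation=cv2.INTER_CUBIC))
c=cam("wrist"); save(c,"pics/w8.png")
plan(s2w([0,-182,-16]),np.radians(78.7))
E
```

```text
clock 9.3 pos [ 521.9 -158.1  -16.3] stand [  -0.7 -368.6  -16.3] F [ 1.6 -0.4  0.5] w 0.094 j [-0.42  0.42  1.84 -0.    0.88 -1.8 ]
axes x [-0.001  0.    -1.   ] z [0.195 0.981 0.   ] zang 78.74
rotvec tool [ 0.0007  0.0001 -0.001 ]
shift before rot (cm) [-0.029 -0.084 18.657]  after rot [-0.031 -0.07  18.657]
```

View pics/t8.png

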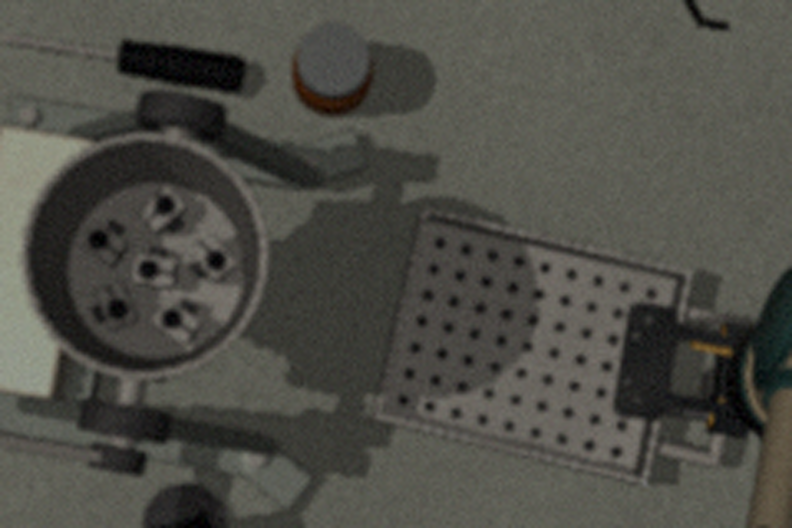

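View pics/w8.png

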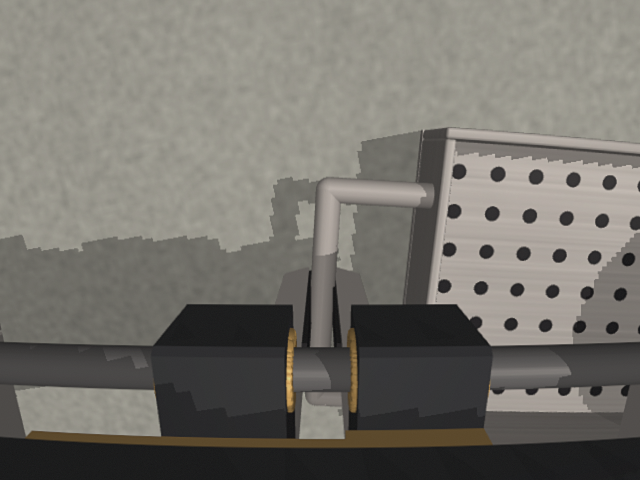

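The tray rotated a little in the pads, with its front lagging towards +x. I'll measure its pose from the holes.

```bash
cat > holes.py <<'E'
from p import *
def holes(c,box,z=3):
    u0,v0,u1,v1=box; g=cv2.cvtColor(c["frame"],cv2.COLOR_RGB2GRAY)[v0:v1,u0:u1]
    G=cv2.resize(g,None,fx=6,fy=6,interpolation=cv2.INTER_CUBIC); G=cv2.GaussianBlur(G,(0,0),3)
    bh=cv2.morphologyEx(G,cv2.MORPH_BLACKHAT,cv2.getStructuringElement(2,(31,31)))
    m=(bh>22).astype(np.uint8); n,l,s,ce=cv2.connectedComponentsWithStats(m)
    out=[]
    for i in range(1,n):
        w,h,a=s[i,2],s[i,3],s[i,4]
        if 40<a<500 and max(w,h)<28 and max(w,h)/min(w,h)<1.6: out.append(((ce[i][0]+.5)/6-.5+u0,(ce[i][1]+.5)/6-.5+v0))
    return np.array(out)
E
python3 - <<'E'
from holes import *
c=cam("top"); h=holes(c,(350,240,445,325)); P=np.array([onz(c,p,3)[:2] for p in h]); print(len(P))
# lattice directions from neighbour differences
D=(P[:,None]-P[None]).reshape(-1,2); L=np.linalg.norm(D,axis=1); d=D[(L>12)&(L<24)]; 
ang=np.degrees(np.arctan2(d[:,1],d[:,0]))%90; print(np.linalg.norm(d,axis=1).round(1)[:10]); print("yaw mod 90:",np.median(ang)-90, np.percentile(ang,[25,75]))
A=ang[abs((ang-np.median(ang)))<6]; print(A.mean()-90)
PP=np.array([w2s([*p,0]) for p in P]); print("stand ext",PP.min(0),PP.max(0),PP.mean(0))
f=[((430,212),),((380,412),),((688,272),),((648,480),)]
for X,Y in [(430,212),(378,415),(688,275),(645,482)]:
    print(w2s(onz(c,((X+.5)/3.3-.5+240,(Y+.5)/3.3-.5+180),40)).round(1))
E
```

```text
60
[18.3 17.9 18.3 18.  18.1 18.  17.7 18.2 17.7 18.2]
yaw mod 90: -14.489525578956489 [75.04195944 75.96842106]
-14.43354507135109
stand ext [ -52.47325943 -333.59753003    0.        ] [  63.27701594 -163.44073457    0.        ] [   4.22042451 -235.11860719    0.        ]
[  78.5 -158.2   40. ]
[ -57.6 -147.2   40. ]
[  67.1 -329.4   40. ]
[ -69.3 -322.6   40. ]
```

Call:
{"method": "jog_arm", "body": {
  "deltas": [
    [255,0,0,0,-0.02,0,0],
    [255,0,0,0,-0.02,0,0],
    [255,0,0,0,-0.02,0,0],
    [255,0,0,0,0,0,0],
    [255,0,0,0,0,0,0]
  ],
  "squeeze": 60
}}

```text
clock: 9.77
eef_pos: [523.1, -158.3, -16.3]
tool_rot: [0.533, -0.465, 0.533, 0.465]
force: [1.7, -0.3, 0.9]
grip_width: 0.085
```

```bash
cat >> holes.py <<'E'
def tray(box):
    c=cam("top"); h=holes(c,box); P=np.array([onz(c,p,3)[:2] for p in h])
    D=(P[:,None]-P[None]).reshape(-1,2); L=np.linalg.norm(D,axis=1); d=D[(L>12)&(L<22)]
    ang=np.degrees(np.arctan2(d[:,1],d[:,0]))%90; A=ang[abs((ang-np.median(ang)))<6]; yaw=A.mean()-90
    R=Rn.from_euler("z",np.radians(yaw)); Q=np.array([R.inv().apply([*p,0]) for p in P])
    print("n",len(P),"yaw",yaw.round(2),"rel stand",(yaw-np.degrees(YAW)).round(2)); 
    # lattice extents
    lo=np.percentile(Q[:,0],5),np.percentile(Q[:,0],95); 
    cx=(Q[:,0].min()+Q[:,0].max())/2; cy=(Q[:,1].min()+Q[:,1].max())/2
    print("ext",np.ptp(Q[:,0]).round(1),np.ptp(Q[:,1]).round(1),"centre stand",w2s(R.apply([cx,cy,0])).round(1))
    return c
E
python3 - <<'E'
from holes import *
c=tray((350,240,445,325)); plan(s2w([0,-182,-16]),np.radians(78.7))
E
```

```text
n 59 yaw -11.52 rel stand -0.22
ext 108.6 144.4 centre stand [-1.000e-01 -2.383e+02  0.000e+00]
clock 9.82 pos [ 523.  -158.3  -16.3] stand [   0.4 -368.6  -16.3] F [ 2.3 -0.9 -0.4] w 0.088 j [-0.42  0.42  1.84  0.    0.88 -1.86]
axes x [ 0.001 -0.    -1.   ] z [ 0.136  0.991 -0.   ] zang 82.18
rotvec tool [ 0.0607 -0.      0.0006]
shift before rot (cm) [-0.03  -1.089 18.624]  after rot [-0.031  0.043 18.656]
```

The tray is squared (−0.2°, centre at stand x −0.1, y −238). Sliding it straight in.

Call:
{"method": "jog_arm", "body": {
  "deltas": [
    [255,0,-0.02,0.4,0,0,0],
    [255,0,-0.04,0.7,0,0,0],
    [255,0,-0.05,0.8,0,0,0],
    [255,0,-0.05,0.8,0,0,0],
    [255,0,-0.05,0.8,0,0,0],
    [255,0,-0.05,0.8,0,0,0],
    [255,0,-0.05,0.8,0,0,0],
    [255,0,-0.04,0.8,0,0,0],
    [255,0,-0.04,0.8,0,0,0],
    [255,0,-0.04,0.8,0,0,0],
    [255,0,-0.03,0.5,0,0,0],
    [255,0,0,0,0,0,0]
  ]
}}

```text
clock: 10.82
eef_pos: [546.4, -88.8, -14.0]
tool_rot: [0.531, -0.475, 0.531, 0.459]
force: [5.7, -28.0, -1.4]
grip_width: 0.088
```

```bash
python3 - <<'E'
from holes import *
c=tray((310,230,430,325)); plan(s2w([0,-182,-16]),np.radians(78.7))
E
```

```text
n 56 yaw -5.03 rel stand 6.27
ext 157.2 240.9 centre stand [  17.8 -164.3    0. ]
clock 10.87 pos [546.2 -88.9 -14. ] stand [   9.5 -295.9  -14. ] F [  5.3 -27.2  -1.1] w 0.086 j [-0.28  0.41  1.84 -0.02  0.87 -1.71]
axes x [ 0.015 -0.017 -1.   ] z [ 0.128  0.992 -0.015] zang 82.63
rotvec tool [ 0.0688 -0.0147  0.0173]
shift before rot (cm) [ 0.019  0.17  11.435]  after rot [ 0.197  0.953 11.394]
```

There's 28 N resisting after 7 cm, so it has caught on something. Stopping to look.

```bash
python3 - <<'E'
from holes import *
c=cam("top"); a=c["frame"][180:340,240:480]; cv2.imwrite("pics/t9.png",cv2.resize(cv2.cvtColor(a,cv2.COLOR_RGB2BGR),(792,528),interpolation=cv2.INTER_CUBIC))
c=cam("scene"); a=c["frame"][200:350,200:400]; cv2.imwrite("pics/s9.png",cv2.resize(cv2.cvtColor(a,cv2.COLOR_RGB2BGR),None,fx=4,fy=4,interpolation=cv2.INTER_CUBIC))
c=cam("wrist"); save(c,"pics/w9.png")
E
```

```text
(no output)
```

View pics/t9.png

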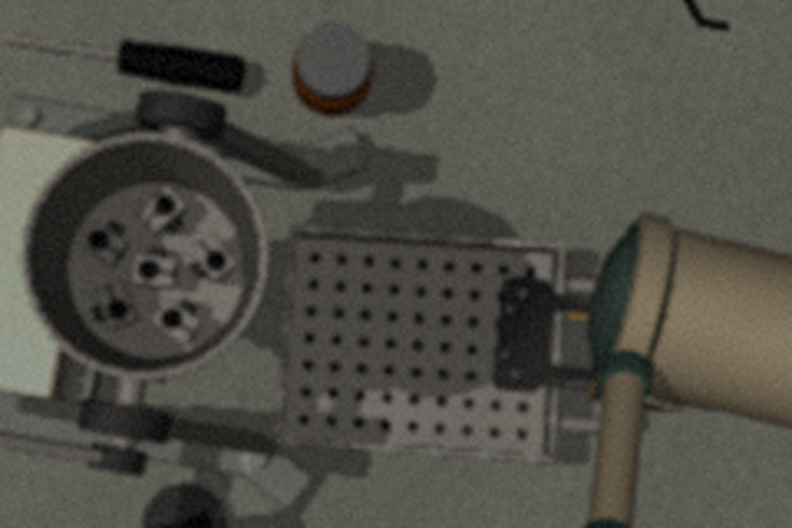

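View pics/s9.png

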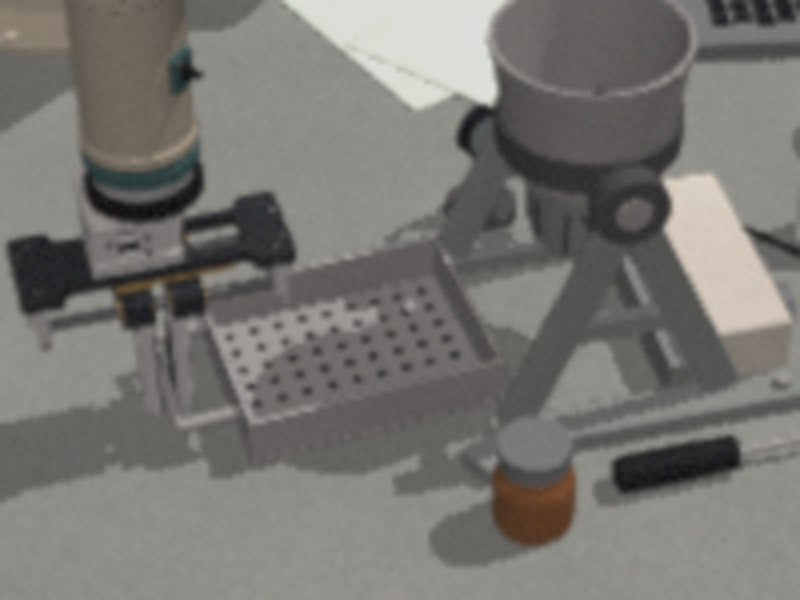

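View pics/w9.png

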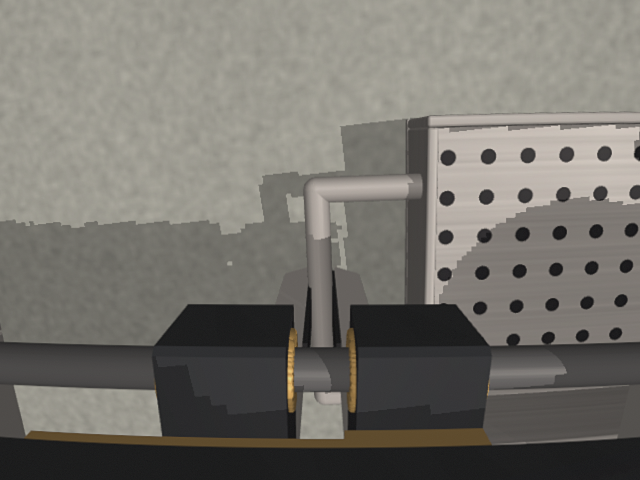

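```bash
python3 - <<'E'
from holes import *
c=cam("top"); s=5
u0,v0,w,h=225,195,150,115
a=cv2.resize(cv2.cvtColor(c["frame"],cv2.COLOR_RGB2BGR)[v0:v0+h,u0:u0+w],None,fx=s,fy=s,interpolation=cv2.INTER_CUBIC)
a=cv2.convertScaleAbs(a,alpha=1.6)
def line(pts,col):
    q=((proj(c,[s2w(p) for p in pts])-[u0,v0]+.5)*s).astype(int); cv2.polylines(a,[q.reshape(-1,1,2)],False,col,1)
for sg in(-1,1):
    line([[sg*82,130,16],[sg*82,-70,16]],(0,255,0)); line([[sg*112,130,16],[sg*112,-70,16]],(0,255,255)); line([[sg*82,-108,16],[sg*112,-108,16]],(255,0,255))
line([[-71,38,0],[71,38,0]],(0,0,255))
cv2.imwrite("pics/t10.png",a)
for n,(X,Y) in {"fl-":(288,442),"fl+":(298,236),"bk+":(565,245),"bk-":(552,458)}.items():
    print(n,w2s(onz(c,((X+.5)/3.3-.5+240,(Y+.5)/3.3-.5+180),40)).round(1))
E
```

```text
fl- [-84.9 -93.   40. ]
fl+ [ 47.9 -76.   40. ]
bk+ [  72.5 -248.2   40. ]
bk- [ -64.9 -261.8   40. ]
```

View pics/t10.png

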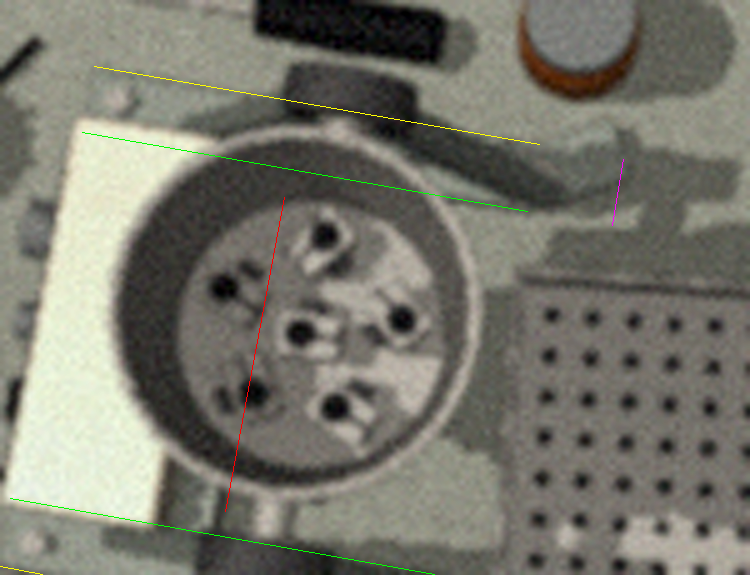

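The tray swivelled in the pads while being pushed, and its −x front corner met the rail's lead-in at stand (−85,−93). Pulling is stable, so I'll back it out and square it. Then I'll push on the bar with two spread fingers, which holds the heading.

Call:
{"method": "jog_arm", "body": {
  "deltas": [
    [255,0,0.05,-0.3,0,0,0],
    [255,0,0.1,-0.4,0,0,0],
    [255,0,0.15,-0.5,0,0,0],
    [255,0,0.15,-0.5,0,0,0],
    [255,0,0.15,-0.5,0,0,0],
    [255,0,0.15,-0.5,0,0,0],
    [255,0,0.15,-0.5,0,0,0],
    [255,0,0.15,-0.4,0,0,0],
    [255,0,0.15,-0.3,0,0,0],
    [255,0,0,0,0,0,0],
    [255,0,0,0,0,0,0]
  ]
}}

```text
clock: 11.98
eef_pos: [520.6, -114.6, -16.3]
tool_rot: [0.534, -0.464, 0.533, 0.465]
force: [1.7, 6.4, 4.0]
grip_width: 0.09
```

```bash
python3 - <<'E'
from holes import *
c=tray((330,240,432,325)); plan(None); save(c,"pics/t11.png")
E
```

```text
n 60 yaw -9.17 rel stand 2.13
ext 108.6 188.5 centre stand [ -15.6 -218.1    0. ]
clock 12.03 pos [ 520.6 -114.5  -16.3] stand [ -10.5 -326.1  -16.3] F [1.  5.2 2.6] w 0.093 j [-0.35  0.4   1.87  0.    0.87 -1.78]
axes x [-0.     0.003 -1.   ] z [0.137 0.991 0.003] zang 82.11
```

Call:
{"method": "jog_arm", "body": {
  "deltas": [
    [255,0,-0.1,-0.3,0,0,0],
    [255,0,-0.15,-0.45,0,0,0],
    [255,0,-0.2,-0.5,0,0,0],
    [255,0,-0.2,-0.5,0,0,0],
    [255,0,-0.2,-0.5,0,0,0],
    [255,0,-0.05,-0.3,0,0,0],
    [255,0,0,0,0,0,0],
    [255,0,0,0,0,0,0]
  ]
}}

```text
clock: 12.7
eef_pos: [524.4, -140.5, -16.4]
tool_rot: [0.533, -0.463, 0.533, 0.467]
force: [-0.7, 6.1, 5.5]
grip_width: 0.088
```

```bash
sed -i 's/cx=(Q/Q=Q[np.all(abs(Q[:,:2]-np.median(Q[:,:2],0))<[62,80],axis=1)]; cx=(Q/' holes.py; python3 - <<'E'
from holes import *
c=tray((335,240,432,325)); plan(None); save(c,"pics/t11.png")
E
```

```text
n 60 yaw -7.14 rel stand 4.16
ext 108.7 144.2 centre stand [ -12.1 -221.1    0. ]
clock 12.75 pos [ 524.4 -140.5  -16.3] stand [  -1.7 -350.9  -16.3] F [-0.2  6.   5.6] w 0.091 j [-0.39  0.41  1.85  0.    0.89 -1.83]
axes x [-0.004  0.004 -1.   ] z [0.136 0.991 0.003] zang 82.19
```

Call:
{"method": "jog_arm", "body": {
  "deltas": [
    [255,0,0,0,0.02,0,0],
    [255,0,0,0,0.02,0,0],
    [255,0,0,0,0.02,0,0],
    [255,0,-0.1,0,0.015,0,0],
    [255,0,0,0,0,0,0],
    [255,0,0,0,0,0,0]
  ]
}}

```text
clock: 13.25
eef_pos: [523.6, -141.0, -16.4]
tool_rot: [0.548, -0.443, 0.551, 0.447]
force: [-4.4, 3.6, 8.6]
grip_width: 0.087
```

```bash
python3 - <<'E'
from holes import *
c=tray((335,240,432,325)); plan(None)
E
```

```text
n 58 yaw -8.22 rel stand 3.08
ext 108.4 144.2 centre stand [ -10.2 -221.5    0. ]
clock 13.3 pos [ 523.6 -141.   -16.4] stand [  -2.4 -351.5  -16.4] F [-4.2  4.6  8.5] w 0.091 j [-0.39  0.42  1.84 -0.    0.89 -1.75]
axes x [-0.007  0.003 -1.   ] z [0.207 0.978 0.001] zang 78.03
```

The tray turned only 1.1° of the 4.2° commanded, and there is 8 N of vertical load, so the grip has become skewed. I'll release, re-square the jaws to the bar, grip again and then turn.

Call:
{"method": "jog_arm", "body": {
  "deltas": [
    [157,0,0,0,0,0,0],
    [157,0,0,0,0,0,0],
    [157,-0.1,0,0,-0.033,0,0],
    [157,-0.1,0,0,-0.033,0,0],
    [157,0,0,0,0,0,0],
    [157,0,0,0,0,0,0]
  ]
}}

```text
clock: 13.8
eef_pos: [527.0, -143.4, -14.6]
tool_rot: [0.535, -0.462, 0.535, 0.462]
force: [0.2, -0.5, 0.1]
grip_width: 0.385
```

```bash
python3 - <<'E'
from holes import *
c=tray((335,240,432,325)); plan(None); c=cam("wrist"); save(c,"pics/w12.png")
E
```

```text
n 59 yaw -8.24 rel stand 3.06
ext 108.6 144.4 centre stand [ -10.2 -221.5    0. ]
clock 13.85 pos [ 527.1 -143.3  -14.6] stand [   1.5 -353.1  -14.6] F [-0.4  0.  -0.6] w 0.384 j [-0.39  0.41  1.84 -0.    0.89 -1.82]
axes x [-0.001 -0.    -1.   ] z [ 0.146  0.989 -0.   ] zang 81.63
```

View pics/w12.png

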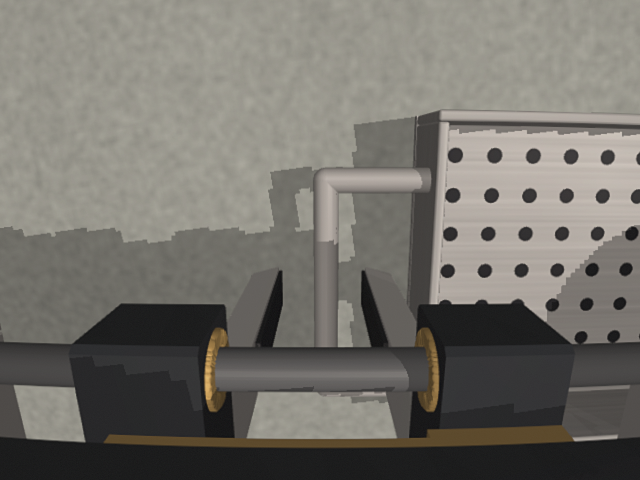

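Call:
{"method": "jog_arm", "body": {
  "deltas": [
    [255,0,0,0,0,0,0],
    [255,0,0,0,0,0,0],
    [255,0,0,0,0,0,0],
    [255,0,0,0,0,0,0],
    [255,0,0,0,0,0,0],
    [255,0,0,0.0,0.02,0,0],
    [255,0,-0.1,0,0.02,0,0],
    [255,0,-0.1,0,0.02,0,0],
    [255,0,-0.1,0,0,0,0],
    [255,0,0,0,0,0,0],
    [255,0,0,0,0,0,0]
  ],
  "squeeze": 60
}}

```text
clock: 14.82
eef_pos: [526.9, -142.5, -14.5]
tool_rot: [0.547, -0.444, 0.55, 0.448]
force: [-5.0, 4.2, 7.6]
grip_width: 0.089
```

```bash
python3 - <<'E'
from holes import *
c=tray((335,240,432,325)); plan(None)
E
```

```text
n 59 yaw -8.31 rel stand 2.99
ext 108.6 144.3 centre stand [ -10.  -222.4    0. ]
clock 14.87 pos [ 526.9 -142.6  -14.5] stand [   1.2 -352.4  -14.5] F [-6.2  3.5  5.9] w 0.09 j [-0.39  0.42  1.83 -0.    0.9  -1.76]
axes x [-0.006  0.002 -1.   ] z [0.204 0.979 0.001] zang 78.24
```

```bash
python3 - <<'E'
from holes import *
c=cam("top"); a=c["frame"][215:345,280:450]; a=cv2.convertScaleAbs(a,alpha=1.7); cv2.imwrite("pics/t13.png",cv2.resize(cv2.cvtColor(a,cv2.COLOR_RGB2BGR),(765,585),interpolation=cv2.INTER_CUBIC))
c=cam("scene"); a=c["frame"][200:350,200:400]; a=cv2.convertScaleAbs(a,alpha=1.4); cv2.imwrite("pics/s13.png",cv2.resize(cv2.cvtColor(a,cv2.COLOR_RGB2BGR),None,fx=4,fy=4,interpolation=cv2.INTER_CUBIC))
E
```

```text
(no output)
```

View pics/t13.png

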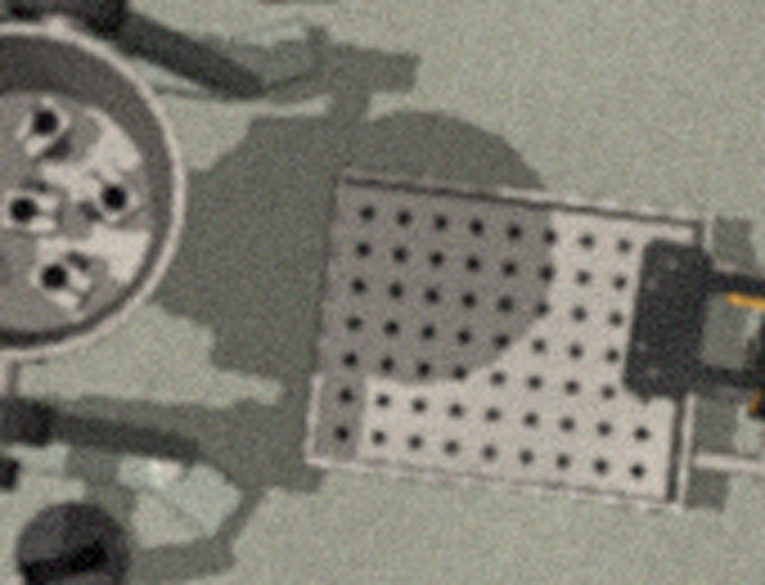

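View pics/s13.png

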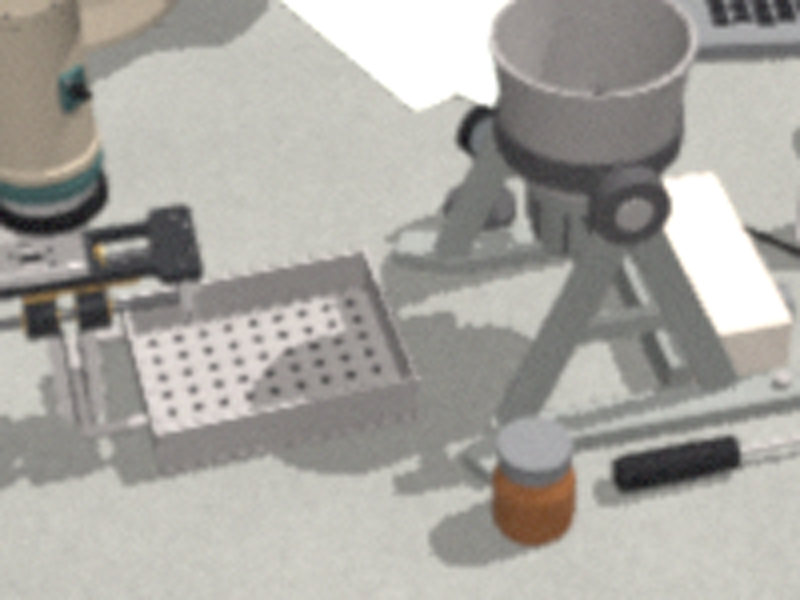

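Nothing in the views blocks the tray, so the bar is simply slipping in the pads. Instead I'll release and nudge the −x wall near its front with closed fingers, which corrects both the yaw and the sideways offset.

Call:
{"method": "jog_arm", "body": {
  "deltas": [
    [157,0,0,0,0,0,0],
    [157,0,0,0,0,0,0],
    [157,0,0,0,0,0,0],
    [157,-1,0,0,0,0,0],
    [157,-2,0,0,0,0,0],
    [157,-2,0,0,0,0,0],
    [157,-2,0,0,0,0,0],
    [255,-1,0,0,0,0,0],
    [255,0,0,0,0,0,0]
  ]
}}

```text
clock: 15.72
eef_pos: [532.6, -145.0, 68.6]
tool_rot: [0.55, -0.448, 0.548, 0.444]
force: [-0.2, -0.4, 0.2]
grip_width: 0.28
```

```bash
python3 - <<'E'
from holes import *
c=tray((335,240,442,325)); plan(s2w([-100,-175,65]),np.radians(78.7))
E
```

```text
n 65 yaw -8.34 rel stand 2.96
ext 108.7 144.5 centre stand [ -10.1 -222.4    0. ]
clock 15.77 pos [ 531.4 -144.4   66.9] stand [   5.9 -353.3   66.9] F [ 0.2 -0.2 -0.4] w 0.238 j [-0.39  0.33  1.73 -0.    1.08 -1.76]
axes x [ 0.003 -0.001 -1.   ] z [ 0.204  0.979 -0.001] zang 78.21
rotvec tool [-0.0086 -0.0007  0.0033]
shift before rot (cm) [ 0.146 10.744 17.74 ]  after rot [ 0.193 10.591 17.832]
```

Call:
{"method": "jog_arm", "body": {
  "deltas": [
    [255,0,0.9,1.48,0,0,0],
    [255,0,0.9,1.48,0,0,0],
    [255,0,0.9,1.48,0,0,0],
    [255,0,0.9,1.48,0,0,0],
    [255,0,0.9,1.48,0,0,0],
    [255,0,0.9,1.48,0,0,0],
    [255,0,0.9,1.48,0,0,0],
    [255,0,0.9,1.48,0,0,0],
    [255,0,0.9,1.48,0,0,0],
    [255,0,0.9,1.48,0,0,0],
    [255,0,0.9,1.48,0,0,0],
    [255,0,0.9,1.48,0,0,0]
  ]
}}

```text
clock: 16.77
eef_pos: [458.2, 53.7, 64.2]
tool_rot: [0.548, -0.445, 0.55, 0.447]
force: [-0.5, 0.1, 0.4]
grip_width: 0.004
```

Call:
{"method": "jog_arm", "body": {
  "deltas": [
    [255,1.5,0,0,0,0,0],
    [255,1.5,0,0,0,0,0],
    [255,1.5,0,0,0,0,0],
    [255,1.5,0,0,0,0,0],
    [255,1,0,0,0,0,0],
    [255,0.8,0,0,0,0,0],
    [255,0,0,0,0,0,0],
    [255,0,0,0,0,0,0]
  ]
}}

```text
clock: 17.43
eef_pos: [459.5, 52.5, -13.1]
tool_rot: [0.548, -0.446, 0.549, 0.447]
force: [-0.2, 0.1, 0.4]
grip_width: 0.005
```

```bash
python3 - <<'E'
from holes import *
plan(None); c=cam("wrist"); save(c,"pics/w14.png")
E
```

```text
clock 17.43 pos [459.5  52.5 -13.1] stand [-103.1 -174.3  -13.1] F [-0.2  0.1  0.4] w 0.005 j [-0.04  0.31  2.02  0.    0.81 -1.4 ]
axes x [-0.002  0.    -1.   ] z [ 0.204  0.979 -0.   ] zang 78.23
```

View pics/w14.png

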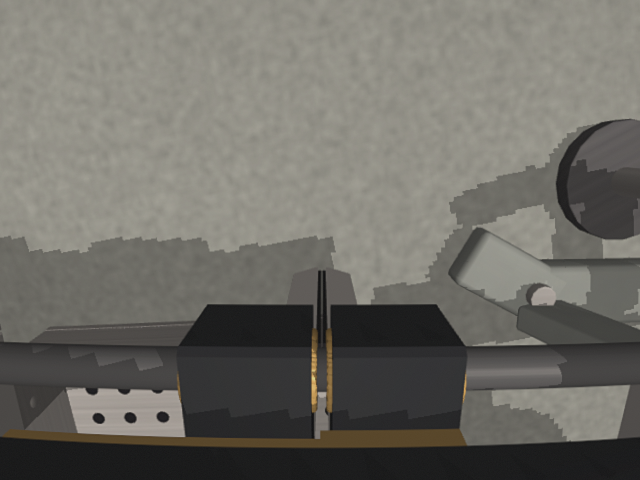

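The fingers stand clear beside the −x wall, with the rail lead-in at (480,260) and the lens post at (610,180) both clear of them. Nudging about 2 cm towards +x.

Call:
{"method": "jog_arm", "body": {
  "deltas": [
    [255,0,-0.3,0,0,0,0],
    [255,0,-0.3,0,0,0,0],
    [255,0,-0.3,0,0,0,0],
    [255,0,-0.2,0,0,0,0],
    [255,0,-0.2,0,0,0,0],
    [255,0,-0.2,0,0,0,0],
    [255,0,-0.2,0,0,0,0],
    [255,0,-0.2,0,0,0,0],
    [255,0,-0.1,0,0,0,0],
    [255,0,0,0,0,0,0]
  ]
}}

```text
clock: 18.32
eef_pos: [478.8, 48.7, -12.4]
tool_rot: [0.548, -0.445, 0.549, 0.447]
force: [-4.3, 2.7, 2.0]
grip_width: 0.001
```

```bash
python3 - <<'E'
from holes import *
c=tray((335,240,442,325)); plan(None);a=c["frame"][215:345,280:450]; a=cv2.convertScaleAbs(a,alpha=1.7); cv2.imwrite("pics/t15.png",cv2.resize(cv2.cvtColor(a,cv2.COLOR_RGB2BGR),(765,585),interpolation=cv2.INTER_CUBIC))
E
```

```text
n 41 yaw -11.39 rel stand -0.09
ext 72.7 144.6 centre stand [  15.9 -225.8    0. ]
clock 18.37 pos [478.8  48.7 -12.4] stand [ -83.5 -174.3  -12.4] F [-3.8  4.4  1.3] w 0.006 j [-0.04  0.34  1.98  0.    0.83 -1.41]
axes x [-0.003  0.001 -1.   ] z [0.205 0.979 0.001] zang 78.19
```

View pics/t15.png

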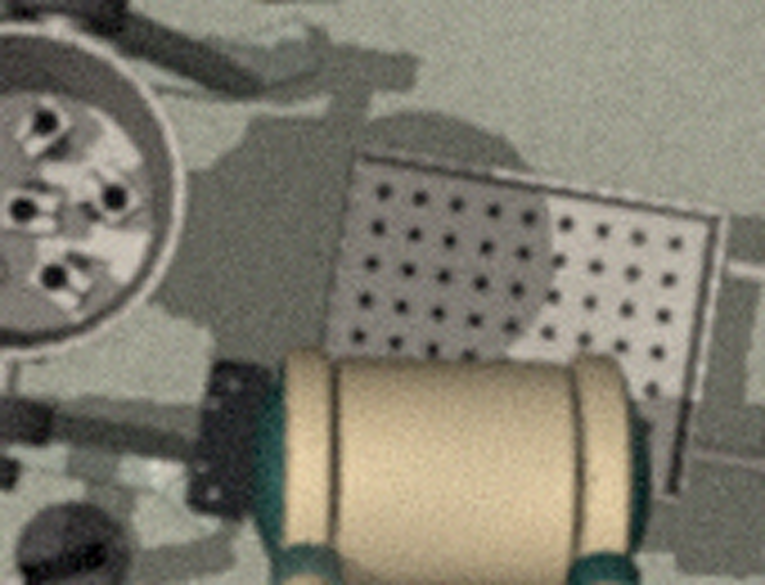

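The tray is square (−0.1°). Two hole rows are hidden by the arm, and allowing for them its centre is at x≈−2. I'll retreat, lift, and go behind the handle.

Call:
{"method": "jog_arm", "body": {
  "deltas": [
    [255,0,0.7,0,0,0,0],
    [255,0,1,0,0,0,0],
    [255,0,0.8,0,0,0,0],
    [255,-1,0,0,0,0,0],
    [255,-2,0,0,0,0,0],
    [255,-2.5,0,0,0,0,0],
    [255,-2.5,0,0,0,0,0],
    [119,-1,-0.5,-1,0,0,0],
    [119,0,-1,-2,0,0,0],
    [119,0,-1,-2,0,0,0],
    [119,0,-1,-2,0,0,0],
    [119,0,-1,-2,0,0,0]
  ]
}}

```text
clock: 19.37
eef_pos: [481.4, -45.2, 78.0]
tool_rot: [0.549, -0.447, 0.548, 0.446]
force: [-0.1, 0.2, -0.5]
grip_width: 0.325
```

Call:
{"method": "jog_arm", "body": {
  "deltas": [
    [119,0,-1,-2,0,0,0],
    [119,0,-1,-2,0,0,0],
    [119,0,-1,-2,0,0,0],
    [119,0,-1,-2,0,0,0],
    [119,0,-1,-2,0,0,0],
    [119,0,-1,-2,0,0,0],
    [119,0,-0.5,-1,0,0,0],
    [119,0,0,0,0.12,0,0],
    [119,0,0,0,0.12,0,0],
    [119,0,0,0,0.12,0,0],
    [119,0,0,0,0.12,0,0],
    [119,0,0,0,0.12,0,0]
  ]
}}

```text
clock: 20.37
eef_pos: [518.1, -184.2, 77.6]
tool_rot: [0.657, -0.262, 0.657, 0.262]
force: [-0.3, 0.2, 0.2]
grip_width: 0.53
```

Call:
{"method": "jog_arm", "body": {
  "deltas": [
    [119,0,0,0,0.12,0,0],
    [119,0,0,0,0.12,0,0],
    [119,0,0,0,0.12,0,0],
    [119,0,0,0,0.12,0,0],
    [119,0,0,0,0.12,0,0],
    [119,0,0,0,0.12,0,0],
    [119,0,0,0,0.12,0,0],
    [119,0,0,0,0.12,0,0],
    [119,0,0,0,0,0,0]
  ]
}}

```text
clock: 21.12
eef_pos: [518.2, -184.1, 77.7]
tool_rot: [0.704, 0.069, 0.704, -0.069]
force: [-0.4, -0.1, 0.2]
grip_width: 0.529
```

```bash
python3 - <<'E'
from holes import *
c=tray((335,235,442,325)); plan(s2w([-2,-388,-14]),np.radians(-11.3))
E
```

```text
n 63 yaw -11.44 rel stand -0.14
ext 108.5 144.6 centre stand [  -1.9 -225.8    0. ]
clock 21.17 pos [ 518.2 -184.2   77.7] stand [   0.8 -394.9   77.7] F [ 0.4  0.3 -0.4] w 0.534 j [-0.47  0.32  1.72  0.    1.11 -0.28]
axes x [ 0.  0. -1.] z [ 0.982 -0.191 -0.   ] zang -11.0
rotvec tool [ 0.0052 -0.     -0.0001]
shift before rot (cm) [ 9.17   0.689 -0.28 ]  after rot [ 9.17   0.689 -0.284]
```

The tray measures centre x −1.9, y −225.8 and −0.1°. Descending behind the bar with the fingers spread, then pushing straight in.

Call:
{"method": "jog_arm", "body": {
  "deltas": [
    [119,1.5,0,-0.2,0.005,0,0],
    [119,2,0,0,0,0,0],
    [119,2,0,0,0,0,0],
    [119,2,0,0,0,0,0],
    [119,1,0,0,0,0,0],
    [119,0.6,0,0,0,0,0],
    [119,0,0.6,0,0,0,0],
    [119,0,0.6,0,0,0,0],
    [119,0,0.6,0,0,0,0],
    [119,0,0.6,0,0,0,0],
    [119,0,0,0,0,0,0]
  ]
}}

```text
clock: 22.08
eef_pos: [522.2, -159.8, -12.5]
tool_rot: [0.704, 0.07, 0.703, -0.07]
force: [-0.4, -0.3, -0.1]
grip_width: 0.533
```

```bash
python3 - <<'E'
from holes import *
plan(None,np.radians(-11.3)); c=cam("wrist"); save(c,"pics/w16.png")
E
```

```text
clock 22.08 pos [ 522.2 -159.8  -12.5] stand [-1.000e-01 -3.702e+02 -1.250e+01] F [-0.4 -0.3 -0.1] w 0.533 j [-0.42  0.41  1.84  0.    0.89 -0.23]
axes x [ 0.002 -0.    -1.   ] z [ 0.98  -0.197  0.002] zang -11.36
rotvec tool [-0.001   0.0016  0.0001]
```

View pics/w16.png

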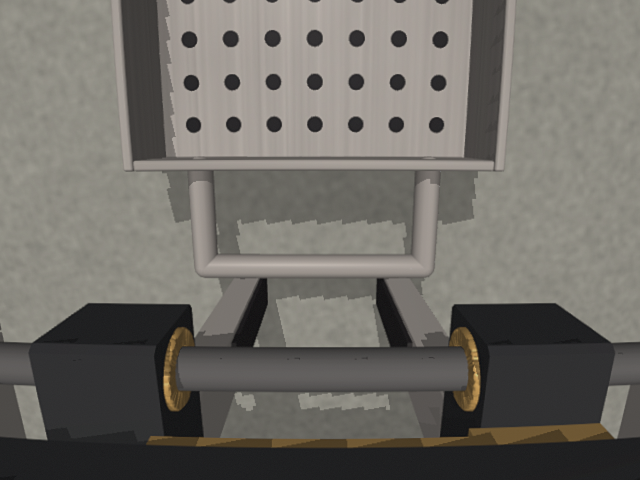

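Both fingertips are just behind the bar, at (250,280) and (395,280). Pushing.

Call:
{"method": "jog_arm", "body": {
  "deltas": [
    [119,0,0.3,0,0,0,0],
    [119,0,0.5,0,0,0,0],
    [119,0,0.8,0,0,0,0],
    [119,0,0.8,0,0,0,0],
    [119,0,0.8,0,0,0,0],
    [119,0,0.8,0,0,0,0],
    [119,0,0.8,0,0,0,0],
    [119,0,0.8,0,0,0,0],
    [119,0,0.8,0,0,0,0],
    [119,0,0.6,0,0,0,0],
    [119,0,0.3,0,0,0,0],
    [119,0,0,0,0,0,0]
  ]
}}

```text
clock: 23.13
eef_pos: [536.6, -89.7, -12.8]
tool_rot: [0.704, 0.07, 0.703, -0.071]
force: [-0.8, -3.3, 2.6]
grip_width: 0.53
```

```bash
python3 - <<'E'
from holes import *
c=tray((310,225,425,325)); plan(s2w([0,-195,-12]),np.radians(-11.3))
E
```

```text
n 64 yaw -11.4 rel stand -0.1
ext 109.2 144.8 centre stand [  -2. -154.    0.]
clock 23.18 pos [536.6 -89.7 -12.8] stand [   0.3 -298.7  -12.8] F [ 0.4 -3.5  3.4] w 0.531 j [-0.29  0.41  1.84 -0.    0.89 -0.09]
axes x [ 0.001 -0.001 -1.   ] z [ 0.98  -0.198  0.002] zang -11.41
rotvec tool [-0.002   0.0015  0.0007]
shift before rot (cm) [-0.089 10.366 -0.051]  after rot [-0.082 10.366 -0.031]
```

It's straight and steady. Next is the middle stretch.

Call:
{"method": "jog_arm", "body": {
  "deltas": [
    [119,0,0.5,0,0,0,0],
    [119,0,0.8,0,0,0,0],
    [119,0,0.8,0,0,0,0],
    [119,0,0.8,0,0,0,0],
    [119,0,0.8,0,0,0,0],
    [119,0,0.8,0,0,0,0],
    [119,0,0.8,0,0,0,0],
    [119,0,0.8,0,0,0,0],
    [119,0,0.8,0,0,0,0],
    [119,0,0.8,0,0,0,0],
    [119,0,0.5,0,0,0,0],
    [119,0,0,0,0,0,0]
  ]
}}

```text
clock: 24.18
eef_pos: [552.5, -9.1, -13.0]
tool_rot: [0.704, 0.07, 0.703, -0.071]
force: [-0.1, -3.1, 2.2]
grip_width: 0.536
```

Call:
{"method": "jog_arm", "body": {
  "deltas": [
    [119,0,0.2,0,0,0,0],
    [119,0,0.2,0,0,0,0],
    [119,0,0.2,0,0,0,0],
    [119,0,0.2,0,0,0,0],
    [119,0,0.2,0,0,0,0],
    [119,0,0.2,0,0,0,0],
    [119,0,0.2,0,0,0,0],
    [119,0,0,0,0,0,0]
  ]
}}

```text
clock: 24.85
eef_pos: [554.9, 3.5, -13.0]
tool_rot: [0.704, 0.07, 0.704, -0.071]
force: [-1.1, -6.6, 5.1]
grip_width: 0.532
```

```bash
python3 - <<'E'
from holes import *
plan(s2w([0,-195,-12]),np.radians(-11.3))
E
```

```text
clock 24.85 pos [554.9   3.5 -13. ] stand [  -0.  -203.7  -13. ] F [-1.1 -6.6  5.1] w 0.532 j [-0.12  0.42  1.82 -0.    0.9   0.08]
axes x [-0.    -0.002 -1.   ] z [ 0.98  -0.198  0.   ] zang -11.42
rotvec tool [-0.0021  0.0002  0.0017]
shift before rot (cm) [-0.1    0.866  0.   ]  after rot [-0.099  0.866  0.002]
```

Call:
{"method": "jog_arm", "body": {
  "deltas": [
    [119,0,0.2,0,0,0,0],
    [119,0,0.2,0,0,0,0],
    [119,0,0.2,0,0,0,0],
    [119,0,0.2,0,0,0,0],
    [119,0,0,0,0,0,0],
    [119,0,0,0,0,0,0]
  ]
}}

```text
clock: 25.35
eef_pos: [556.3, 10.6, -13.0]
tool_rot: [0.704, 0.069, 0.704, -0.071]
force: [-2.1, -8.7, 5.1]
grip_width: 0.532
```

```bash
python3 - <<'E'
from holes import *
plan(None); c=tray((305,225,400,325)); a=c["frame"][200:345,230:430]; a=cv2.convertScaleAbs(a,alpha=1.7); cv2.imwrite("pics/t17.png",cv2.resize(cv2.cvtColor(a,cv2.COLOR_RGB2BGR),(800,580),interpolation=cv2.INTER_CUBIC))
c=cam("scene"); a=c["frame"][200:350,200:400]; a=cv2.convertScaleAbs(a,alpha=1.4); cv2.imwrite("pics/s17.png",cv2.resize(cv2.cvtColor(a,cv2.COLOR_RGB2BGR),None,fx=4,fy=4,interpolation=cv2.INTER_CUBIC))
E
```

```text
clock 25.35 pos [556.3  10.6 -13. ] stand [  -0.  -196.4  -13. ] F [-2.1 -8.7  5.1] w 0.532 j [-0.1   0.42  1.82 -0.    0.9   0.1 ]
axes x [-0.    -0.003 -1.   ] z [ 0.98  -0.198  0.   ] zang -11.4
n 35 yaw -11.4 rel stand -0.1
ext 90.6 98.8 centre stand [-10.8 -74.3   0. ]
```

View pics/t17.png

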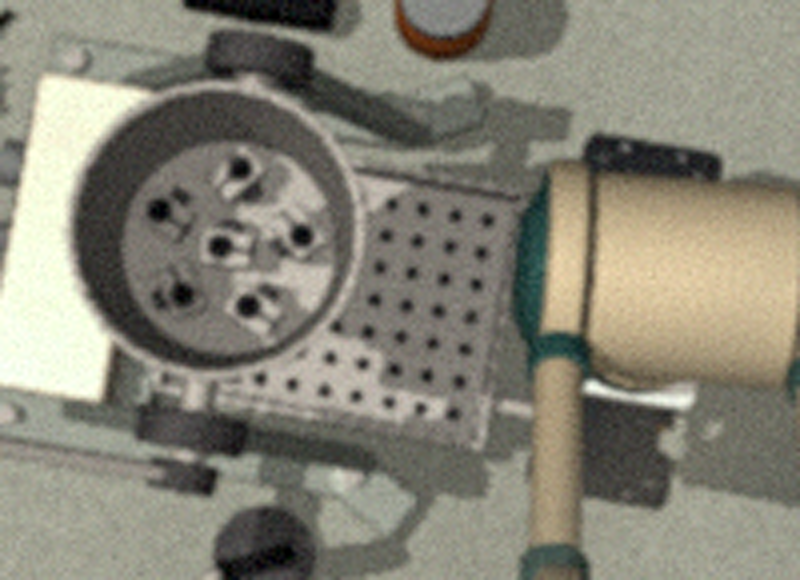

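View pics/s17.png

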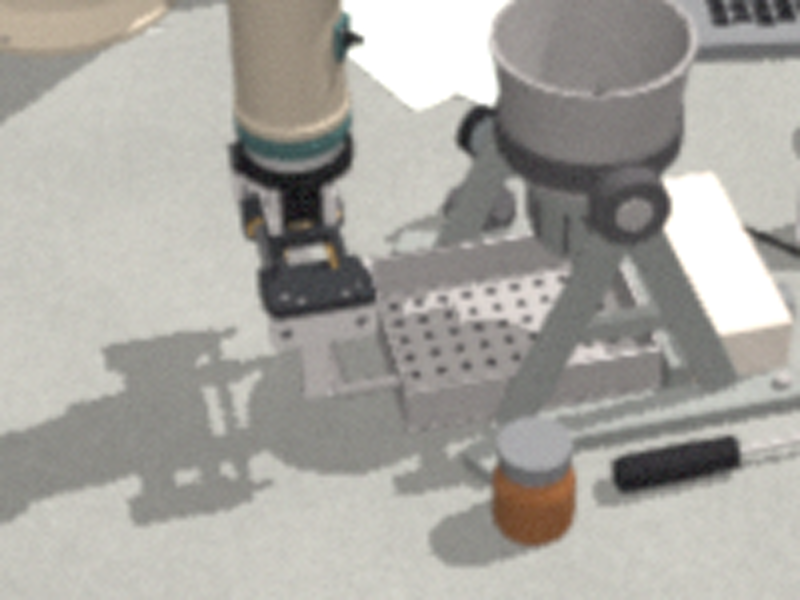

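Call:
{"method": "jog_arm", "body": {
  "deltas": [
    [119,0,0.2,0,0,0,0],
    [119,0,0.2,0,0,0,0],
    [119,0,0.2,0,0,0,0],
    [119,0,0,0,0,0,0]
  ]
}}

```text
clock: 25.78
eef_pos: [557.3, 10.6, -12.9]
tool_rot: [0.704, 0.064, 0.704, -0.073]
force: [-4.1, -23.4, 5.5]
grip_width: 0.533
```

The force jumped to 23 N with no movement, at TCP stand y −196.4 where I predicted −196.7. The tray is home. Backing off and lifting.

Call:
{"method": "jog_arm", "body": {
  "deltas": [
    [119,0,-0.6,0,0,0,0],
    [119,0,-0.8,0,0,0,0],
    [119,0,-1.5,0,0,0,0],
    [119,0,-2,0,0,0,0],
    [119,-1,-2,0,0,0,0],
    [119,-2.5,-2,0,0,0,0],
    [119,-3,-2,0,0,0,0],
    [119,-3,-1,0,0,0,0],
    [119,-3,0,0,0,0,0],
    [119,-3,0,0,0,0,0],
    [119,-3,0,0,0,0,0],
    [119,-3,0,0,0,0,0]
  ]
}}

```text
clock: 26.78
eef_pos: [533.5, -96.9, 202.5]
tool_rot: [0.703, 0.072, 0.704, -0.07]
force: [0.4, 0.2, 0.0]
grip_width: 0.534
```

```bash
python3 - <<'E'
from holes import *
plan(None); c=tray((305,225,400,325)); s=6;u0,v0,w,h=300,235,100,95
a=cv2.resize(cv2.convertScaleAbs(cv2.cvtColor(c["frame"],cv2.COLOR_RGB2BGR)[v0:v0+h,u0:u0+w],alpha=1.7),None,fx=s,fy=s,interpolation=cv2.INTER_CUBIC)
def line(pts,col):
    q=((proj(c,[s2w(p) for p in pts])-[u0,v0]+.5)*s).astype(int); cv2.polylines(a,[q.reshape(-1,1,2)],False,col,1)
line([[71,0,40],[71,-142,40],[-71,-142,40],[-71,0,40]],(0,255,0)); line([[-45,-142,28],[-45,-182,28],[45,-182,28],[45,-142,28]],(0,0,255))
cv2.imwrite("pics/t18.png",a)
E
```

```text
clock 26.78 pos [533.5 -96.9 202.5] stand [  -1.4 -306.3  202.5] F [0.4 0.2 0. ] w 0.534 j [-0.31  0.22  1.53  0.    1.39 -0.11]
axes x [-0.001  0.003 -1.   ] z [ 0.98  -0.199 -0.001] zang -11.47
n 33 yaw -11.2 rel stand 0.1
ext 108.6 98.5 centre stand [ -1.3 -74.3   0. ]
```

View pics/t18.png

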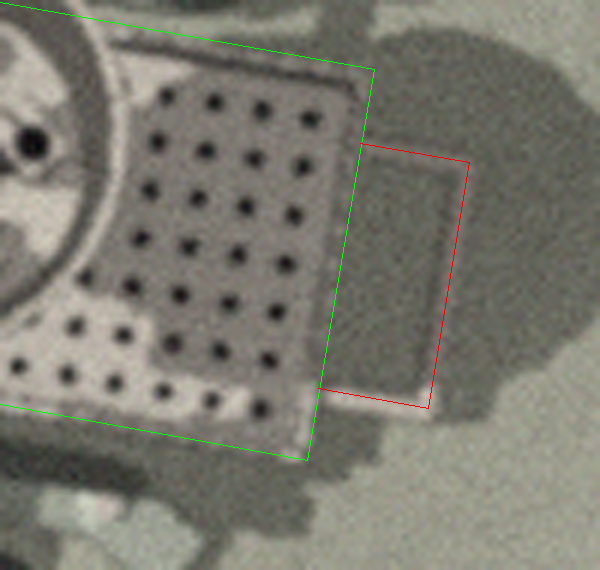

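The tray outline matches the predicted home position within about 2 mm, and there is nothing wrong with it. Now the lever: I'll raise, turn the jaws along stand y, and go over the grip.

Call:
{"method": "jog_arm", "body": {
  "deltas": [
    [92,-1,0,0,-0.12,0,0],
    [92,-1,0,0,-0.12,0,0],
    [92,-1,0,0,-0.12,0,0],
    [92,-1,0,0,-0.12,0,0],
    [92,-1,0,0,-0.12,0,0],
    [92,-1,0,0,-0.12,0,0],
    [92,-1,0,0,-0.12,0,0],
    [92,-1,0,0,-0.12,0,0],
    [92,-1,0,0,-0.12,0,0],
    [92,-1,0,0,-0.12,0,0],
    [92,-1,0,0,-0.12,0,0],
    [92,-1,0,0,-0.12,0,0]
  ]
}}

```text
clock: 27.83
eef_pos: [533.9, -96.9, 321.2]
tool_rot: [0.574, -0.412, 0.574, 0.414]
force: [0.8, -0.2, -0.2]
grip_width: 0.637
```

Call:
{"method": "jog_arm", "body": {
  "deltas": [
    [92,0,0,0,-0.12,0,0],
    [92,0,0,0,-0.01,0,0],
    [92,0,1,2,0,0,0],
    [92,0,1,2,0,0,0],
    [92,0,1,2,0,0,0],
    [92,0,1,2,0,0,0],
    [92,0,1,2,0,0,0],
    [92,0,1,2,0,0,0],
    [92,0,1,2,0,0,0],
    [92,0,1,2,0,0,0],
    [92,0,1,2,0,0,0],
    [92,0,0,0,0,0,0]
  ]
}}

```text
clock: 28.83
eef_pos: [479.9, 100.1, 320.9]
tool_rot: [0.547, -0.446, 0.547, 0.449]
force: [-0.9, -0.7, -0.2]
grip_width: 0.638
```

```bash
python3 - <<'E'
from holes import *
plan(s2w([-148,118.7,320]),np.radians(78.7))
E
```

```text
clock 28.83 pos [479.9 100.1 320.9] stand [ -92.4 -123.6  320.9] F [-0.9 -0.7 -0.2] w 0.638 j [ 0.06  0.1   1.4   0.    1.65 -1.31]
axes x [-0.002  0.004 -1.   ] z [0.198 0.98  0.003] zang 78.6
rotvec tool [-0.0018  0.0035 -0.0031]
shift before rot (cm) [ 0.194  5.599 24.218]  after rot [ 0.093  5.556 24.228]
```

Call:
{"method": "jog_arm", "body": {
  "deltas": [
    [92,0,1.5,1,0,0,0],
    [92,0,1.5,2,0,0,0],
    [92,0,1.5,2.2,0,0,0],
    [92,0,1.1,2.4,0,0,0],
    [92,0,0,2.4,0,0,0],
    [92,0,0,2.4,0,0,0],
    [92,0,0,2.4,0,0,0],
    [92,0,0,2.4,0,0,0],
    [92,0,0,2.4,0,0,0],
    [92,0,0,2.4,0,0,0],
    [92,0,0,2.2,0,0,0],
    [92,0,0,0,0,0,0]
  ]
}}

```text
clock: 29.83
eef_pos: [475.7, 347.7, 319.6]
tool_rot: [0.547, -0.447, 0.548, 0.449]
force: [0.5, -0.2, 0.1]
grip_width: 0.639
```

```bash
python3 - <<'E'
from holes import *
plan(s2w([-148,118.7,195]),np.radians(78.7)); c=cam("wrist"); save(c,"pics/w19.png"); print(proj(c,[s2w([-145+k,118.7,243]) for k in(-31,0,31)]))
E
```

```text
clock 29.83 pos [475.7 347.7 319.6] stand [-145.1  118.3  319.6] F [ 0.5 -0.2  0.1] w 0.639 j [ 0.51  0.26  1.2   0.    1.69 -0.86]
axes x [-0.003  0.001 -1.   ] z [0.198 0.98  0.001] zang 78.56
rotvec tool [-0.0025  0.001  -0.0028]
shift before rot (cm) [12.456  0.253  0.024]  after rot [12.455  0.287  0.037]
[[322.50191652 191.84744466]
 [322.54935715 236.04962544]
 [322.59275618 278.18393523]]
```

View pics/w19.png

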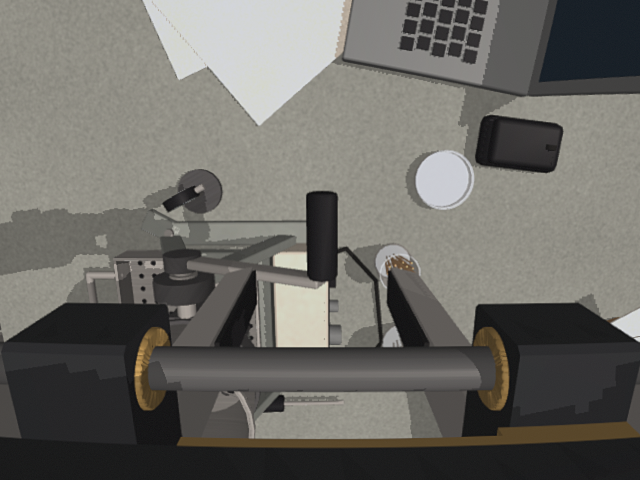

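The black grip spans (322, 192–278), exactly as projected, with the lever arm joining at its drum end. Descending and closing lightly.

Call:
{"method": "jog_arm", "body": {
  "deltas": [
    [92,1.5,0.25,0,0,0,0],
    [92,2,0,0,0,0,0],
    [92,2,0,0,0,0,0],
    [92,2,0,0,0,0,0],
    [92,2,0,0,0,0,0],
    [92,1.9,0,0,0,0,0],
    [92,1,0,0,0,0,0],
    [92,0,0,0,0,0,0],
    [92,0,0,0,0,0,0]
  ]
}}

```text
clock: 30.63
eef_pos: [472.7, 344.2, 197.7]
tool_rot: [0.548, -0.447, 0.548, 0.447]
force: [0.4, 1.2, 0.6]
grip_width: 0.642
```

Call:
{"method": "jog_arm", "body": {
  "deltas": [
    [255,0,0,0,0,0,0],
    [255,0,0,0,0,0,0],
    [255,0,0,0,0,0,0],
    [255,0,0,0,0,0,0],
    [255,0,0,0,0,0,0],
    [255,0,0,0,0,0,0]
  ],
  "squeeze": 15
}}

```text
clock: 31.13
eef_pos: [473.4, 347.6, 198.3]
tool_rot: [0.549, -0.446, 0.546, 0.448]
force: [1.5, 8.3, 1.4]
grip_width: 0.254
```

```bash
python3 - <<'E'
from holes import *
plan(None); c=cam("wrist"); save(c,"pics/w20.png")
def P(t): th=t-1.15; return np.array([-130*np.sin(th),130*np.cos(th)])
ts=np.r_[np.arange(0,2.31,.1)]
for a,b in zip(ts[:-1],ts[1:]): print(round(b,2),((P(b)-P(a))/10).round(2),end=" ")
E
```

```text
clock 31.13 pos [473.4 347.6 198.3] stand [-147.4  117.8  198.3] F [1.5 8.3 1.4] w 0.254 j [ 0.51  0.28  1.45  0.    1.4  -0.86]
axes x [ 0.002  0.005 -1.   ] z [0.199 0.98  0.006] zang 78.51
0.1 [-0.59  1.16] 0.2 [-0.7   1.09] 0.3 [-0.81  1.02] 0.4 [-0.91  0.93] 0.5 [-0.99  0.84] 0.6 [-1.07  0.73] 0.7 [-1.14  0.62] 0.8 [-1.2   0.51] 0.9 [-1.24  0.38] 1.0 [-1.27  0.26] 1.1 [-1.29  0.13] 1.2 [-1.3  0. ] 1.3 [-1.29 -0.13] 1.4 [-1.27 -0.26] 1.5 [-1.24 -0.38] 1.6 [-1.2  -0.51] 1.7 [-1.14 -0.62] 1.8 [-1.07 -0.73] 1.9 [-0.99 -0.84] 2.0 [-0.91 -0.93] 2.1 [-0.81 -1.02] 2.2 [-0.7  -1.09] 2.3 [-0.59 -1.16]
```

View pics/w20.png

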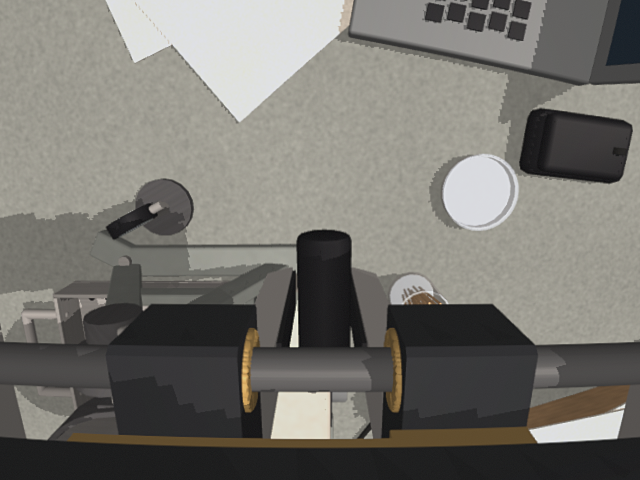

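The grip is held (width .25, about 23 mm). Tipping steadily along the arc, first to tilt 1.2.

Call:
{"method": "jog_arm", "body": {
  "deltas": [
    [255,-0.3,0,-0.15,0,0,0],
    [255,-0.58,0,-0.3,0,0,0],
    [255,-0.55,0,-0.35,0,0,0],
    [255,-0.55,0,-0.35,0,0,0],
    [255,-0.51,0,-0.4,0,0,0],
    [255,-0.51,0,-0.41,0,0,0],
    [255,-0.47,0,-0.45,0,0,0],
    [255,-0.46,0,-0.46,0,0,0],
    [255,-0.42,0,-0.49,0,0,0],
    [255,-0.42,0,-0.5,0,0,0],
    [255,-0.37,0,-0.53,0,0,0],
    [255,-0.36,0,-0.54,0,0,0]
  ]
}}

```text
clock: 32.18
eef_pos: [465.3, 305.6, 257.0]
tool_rot: [0.554, -0.445, 0.54, 0.451]
force: [0.2, 14.1, 11.5]
grip_width: 0.228
```

```bash
cat > tilt.py <<'E'
from holes import *
def tl():
    plan(None); p=w2s(ctrl.observe()["eef_pos"]); z=p[2]+45-190; print("tilt est",(1.15+np.arctan2(-p[1],z)).round(3),"r",np.hypot(p[1],z).round(1))
if __name__=="__main__": tl()
E
python3 tilt.py
```

```text
clock 32.18 pos [465.3 305.6 257. ] stand [-147.1   75.   257. ] F [ 0.2 14.1 11.5] w 0.228 j [ 0.45  0.2   1.42  0.01  1.5  -0.93]
axes x [ 0.009  0.019 -1.   ] z [0.197 0.98  0.021] zang 78.63
tilt est 0.56 r 134.8
```

There's 17 N of radial squeeze because the commanded path runs inside the lever circle. I'll push it outward by a few millimetres while continuing.

Call:
{"method": "jog_arm", "body": {
  "deltas": [
    [255,-0.5,0,-0.3,0,0,0],
    [255,-0.5,0,-0.3,0,0,0],
    [255,-0.45,0,-0.4,0,0,0],
    [255,-0.45,0,-0.5,0,0,0],
    [255,-0.3,0,-0.6,0,0,0],
    [255,-0.2,0,-0.62,0,0,0],
    [255,-0.19,0,-0.62,0,0,0],
    [255,-0.13,0,-0.63,0,0,0],
    [255,-0.13,0,-0.64,0,0,0],
    [255,-0.07,0,-0.64,0,0,0]
  ]
}}

```text
clock: 33.02
eef_pos: [453.4, 247.0, 284.1]
tool_rot: [0.55, -0.447, 0.545, 0.448]
force: [1.0, 5.8, 5.1]
grip_width: 0.23
```

```bash
python3 tilt.py
```

```text
clock 33.02 pos [453.4 247.  284.1] stand [-147.2   15.2  284.1] F [1.  5.8 5.1] w 0.23 j [ 0.36  0.14  1.43  0.    1.56 -1.01]
axes x [ 0.004  0.006 -1.   ] z [0.199 0.98  0.006] zang 78.53
tilt est 1.041 r 140.0
```

```bash
python3 - <<'E'
from holes import *
c=cam("wrist"); save(c,"pics/w21.png"); 
c=cam("scene"); a=c["frame"][100:300,250:450]; a=cv2.convertScaleAbs(a,alpha=1.3); cv2.imwrite("pics/s21.png",cv2.resize(cv2.cvtColor(a,cv2.COLOR_RGB2BGR),None,fx=3,fy=3,interpolation=cv2.INTER_CUBIC))
E
```

```text
(no output)
```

View pics/w21.png

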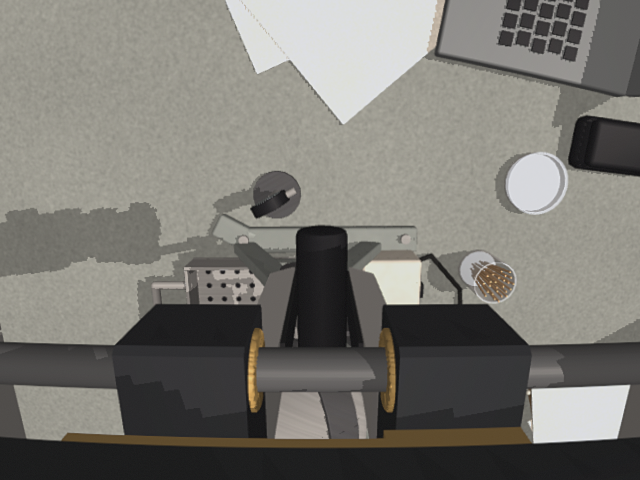

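View pics/s21.png

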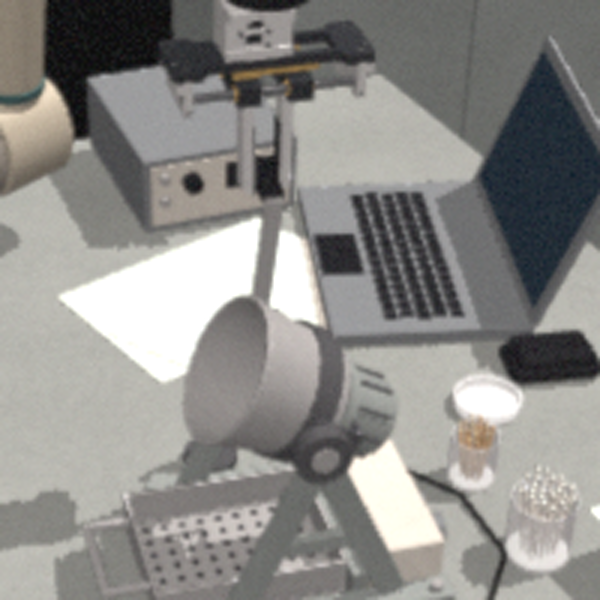

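The drum is at about 1.04 and the grip has slid down to the fingertips. The pivot holds the drum, so I'll open a little, lower 1 cm and re-grip.

Call:
{"method": "jog_arm", "body": {
  "deltas": [
    [160,0,0,0,0,0,0],
    [160,0,0,0,0,0,0],
    [160,0,0,0,0,0,0],
    [160,0.5,0,0,0,0,0],
    [160,0.5,0,0,0,0,0],
    [160,0,0,0,0,0,0]
  ]
}}

```text
clock: 33.62
eef_pos: [451.4, 244.6, 270.1]
tool_rot: [0.546, -0.447, 0.549, 0.448]
force: [-0.5, 0.3, -0.6]
grip_width: 0.373
```

```bash
python3 tilt.py; python3 - <<'E'
from holes import *
c=cam("wrist"); save(c,"pics/w22.png")
E
```

```text
clock 33.62 pos [451.4 244.6 270.1] stand [-148.7   12.5  270.1] F [-0.5  0.3 -0.6] w 0.373 j [ 0.36  0.15  1.46 -0.    1.54 -1.01]
axes x [-0.003 -0.002 -1.   ] z [ 0.199  0.98  -0.002] zang 78.5
tilt est 1.05 r 125.7
```

View pics/w22.png

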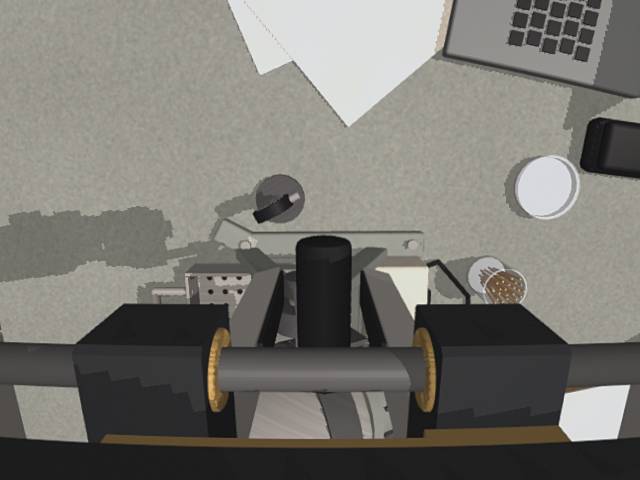

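The grip is now centred and deep between the fingers. I'll carry on as a loose hook (28 mm opening) so the round grip can turn freely.

Call:
{"method": "jog_arm", "body": {
  "deltas": [
    [179,0,0,0,0,0,0],
    [179,-0.1,0,-0.4,0,0,0],
    [179,0,0,-0.65,0,0,0],
    [179,0,0,-0.65,0,0,0],
    [179,0.06,0,-0.65,0,0,0],
    [179,0.07,0,-0.64,0,0,0],
    [179,0.13,0,-0.64,0,0,0],
    [179,0.13,0,-0.63,0,0,0],
    [179,0.19,0,-0.62,0,0,0],
    [179,0.19,0,-0.62,0,0,0],
    [179,0.2,0,-0.4,0,0,0]
  ]
}}

```text
clock: 34.58
eef_pos: [440.3, 186.4, 262.9]
tool_rot: [0.547, -0.447, 0.548, 0.447]
force: [0.7, 2.4, 2.0]
grip_width: 0.299
```

```bash
python3 tilt.py; python3 - <<'E'
from holes import *
c=cam("wrist"); save(c,"pics/w23.png")
E
```

```text
clock 34.58 pos [440.3 186.4 262.9] stand [-148.2  -46.7  262.9] F [0.7 2.4 2. ] w 0.299 j [ 0.26  0.09  1.54 -0.    1.51 -1.11]
axes x [-0. -0. -1.] z [ 0.2    0.98  -0.001] zang 78.48
tilt est 1.527 r 126.8
```

View pics/w23.png

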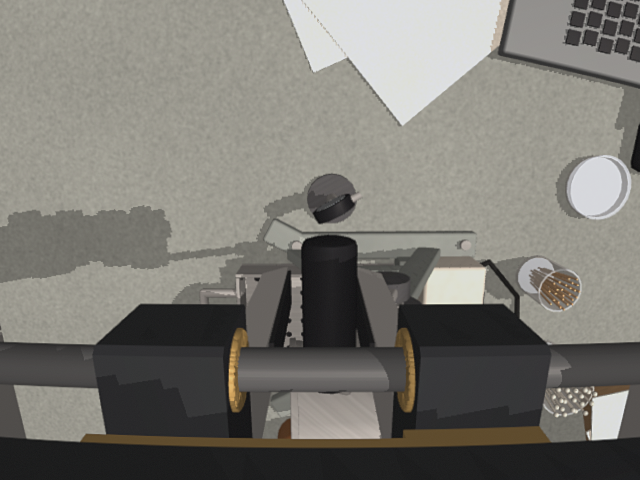

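The hook works well, with only 2 N. Now the pouring stretch, slower.

Call:
{"method": "jog_arm", "body": {
  "deltas": [
    [179,0.15,0,-0.36,0,0,0],
    [179,0.15,0,-0.36,0,0,0],
    [179,0.17,0,-0.35,0,0,0],
    [179,0.19,0,-0.34,0,0,0],
    [179,0.19,0,-0.34,0,0,0],
    [179,0.2,0,-0.33,0,0,0],
    [179,0.22,0,-0.32,0,0,0],
    [179,0.22,0,-0.32,0,0,0],
    [179,0.24,0,-0.31,0,0,0],
    [179,0.25,0,-0.3,0,0,0],
    [179,0.25,0,-0.3,0,0,0],
    [179,0.27,0,-0.28,0,0,0]
  ]
}}

```text
clock: 35.63
eef_pos: [432.8, 148.8, 237.9]
tool_rot: [0.548, -0.447, 0.548, 0.447]
force: [1.0, 2.0, 1.7]
grip_width: 0.3
```

```bash
python3 tilt.py; python3 - <<'E'
from holes import *
c=cam("wrist"); save(c,"pics/w24.png")
c=cam("scene"); a=c["frame"][100:300,230:430]; a=cv2.convertScaleAbs(a,alpha=1.3); cv2.imwrite("pics/s24.png",cv2.resize(cv2.cvtColor(a,cv2.COLOR_RGB2BGR),None,fx=3,fy=3,interpolation=cv2.INTER_CUBIC))
E
```

```text
clock 35.63 pos [432.8 148.8 237.9] stand [-148.2  -85.1  237.9] F [1.  2.  1.7] w 0.3 j [ 0.18  0.07  1.63 -0.    1.45 -1.19]
axes x [-0. -0. -1.] z [ 0.199  0.98  -0.   ] zang 78.5
tilt est 1.892 r 126.0
```

View pics/w24.png

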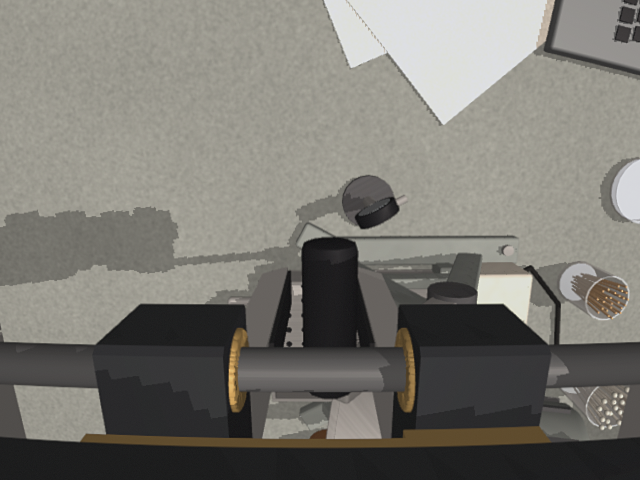

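View pics/s24.png

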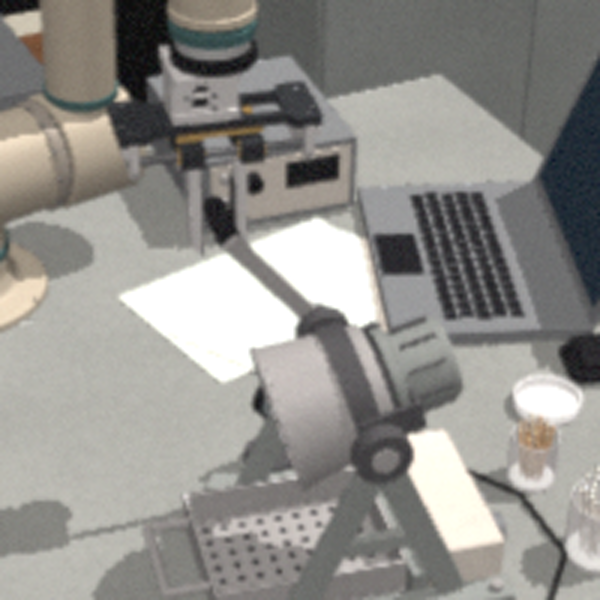

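The drum is at about 1.9 and the grip is still centred. Continuing to the stop.

Call:
{"method": "jog_arm", "body": {
  "deltas": [
    [179,0.27,0,-0.28,0,0,0],
    [179,0.28,0,-0.27,0,0,0],
    [179,0.29,0,-0.26,0,0,0],
    [179,0.3,0,-0.25,0,0,0],
    [179,0.31,0,-0.24,0,0,0],
    [179,0.31,0,-0.24,0,0,0],
    [179,0.32,0,-0.22,0,0,0],
    [179,0.33,0,-0.21,0,0,0],
    [179,0.33,0,-0.21,0,0,0],
    [179,0.34,0,-0.2,0,0,0],
    [179,0.34,0,-0.2,0,0,0],
    [179,0.34,0,-0.2,0,0,0]
  ]
}}

```text
clock: 36.73
eef_pos: [427.3, 121.7, 200.2]
tool_rot: [0.548, -0.447, 0.548, 0.447]
force: [0.3, 2.9, 0.5]
grip_width: 0.297
```

```bash
python3 tilt.py
```

```text
clock 36.73 pos [427.3 121.7 200.2] stand [-148.3 -112.7  200.2] F [0.3 2.9 0.5] w 0.297 j [ 0.12  0.06  1.72  0.    1.35 -1.25]
axes x [ 0.  0. -1.] z [0.199 0.98  0.   ] zang 78.51
tilt est 2.265 r 125.5
```

Call:
{"method": "jog_arm", "body": {
  "deltas": [
    [179,0.2,0,-0.15,0,0,0],
    [179,0.2,0,-0.15,0,0,0],
    [179,0.1,0,-0.15,0,0,0],
    [179,0,0,-0.15,0,0,0],
    [179,0,0,-0.15,0,0,0],
    [179,0,0,-0.15,0,0,0],
    [179,0,0,0,0,0,0]
  ]
}}

```text
clock: 37.32
eef_pos: [426.6, 118.4, 194.6]
tool_rot: [0.551, -0.444, 0.545, 0.45]
force: [3.7, 14.6, -7.2]
grip_width: 0.302
```

```bash
python3 tilt.py; python3 - <<'E'
from holes import *
c=cam("top"); a=c["frame"][200:345,230:430]; a=cv2.convertScaleAbs(a,alpha=1.7); cv2.imwrite("pics/t25.png",cv2.resize(cv2.cvtColor(a,cv2.COLOR_RGB2BGR),(800,580),interpolation=cv2.INTER_CUBIC))
c=cam("scene"); a=c["frame"][150:330,230:430]; a=cv2.convertScaleAbs(a,alpha=1.3); cv2.imwrite("pics/s25.png",cv2.resize(cv2.cvtColor(a,cv2.COLOR_RGB2BGR),None,fx=3.3,fy=3.3,interpolation=cv2.INTER_CUBIC))
E
```

```text
clock 37.32 pos [426.6 118.4 194.6] stand [-148.4 -116.1  194.6] F [ 3.7 14.6 -7.2] w 0.302 j [ 0.1   0.06  1.74  0.01  1.34 -1.27]
axes x [ 0.002  0.011 -1.   ] z [0.2   0.98  0.011] zang 78.46
tilt est 2.317 r 126.2
```

View pics/t25.png

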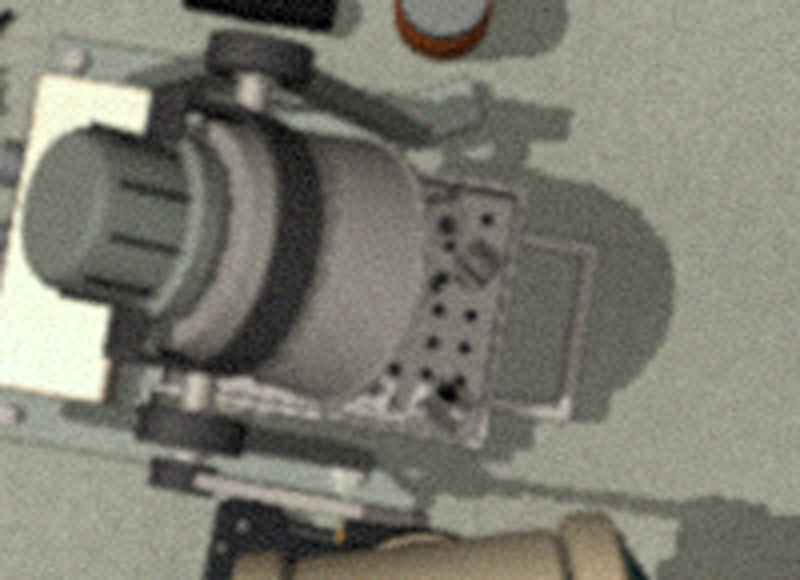

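View pics/s25.png

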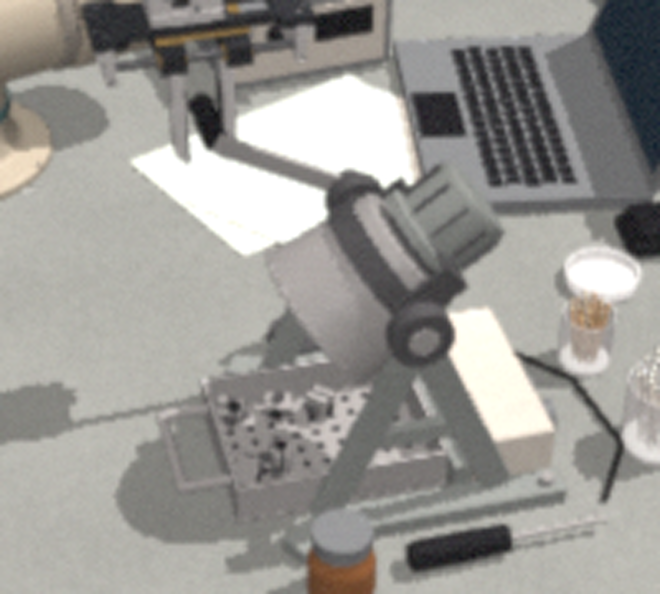

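The drum is at its stop (15 N reaction, tilt ≈2.3) and clamps are in the tray. I'll dwell briefly and count.

Call:
{"method": "jog_arm", "body": {
  "deltas": [
    [179,0,0,0,0,0,0],
    [179,0,0,0,0,0,0],
    [179,0,0,0,0,0,0],
    [179,0,0,0,0,0,0],
    [179,0,0,0,0,0,0],
    [179,0,0,0,0,0,0]
  ]
}}

```text
clock: 37.92
eef_pos: [426.6, 118.4, 194.6]
tool_rot: [0.55, -0.445, 0.545, 0.45]
force: [4.7, 15.1, -7.7]
grip_width: 0.3
```

```bash
python3 - <<'E'
from holes import *
c=cam("scene"); a=c["frame"][255:315,285:375]; a=cv2.convertScaleAbs(a,alpha=1.5); cv2.imwrite("pics/s26.png",cv2.resize(cv2.cvtColor(a,cv2.COLOR_RGB2BGR),None,fx=8,fy=8,interpolation=cv2.INTER_CUBIC))
E
```

```text
(no output)
```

View pics/s26.png

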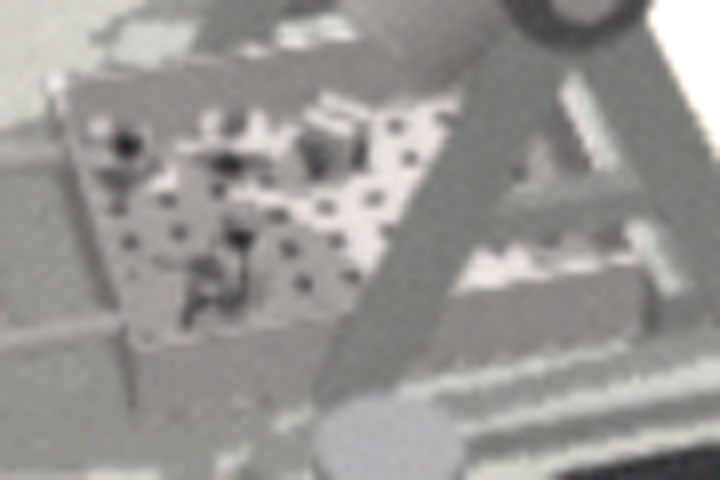

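I can see four or five clamps, and the frame leg hides the rest. I'll swing back and then look inside the drum. First I take up the slack, then follow the arc in reverse.

Call:
{"method": "jog_arm", "body": {
  "deltas": [
    [179,0,0,0.3,0,0,0],
    [179,0,0,0.4,0,0,0],
    [179,0,0,0.4,0,0,0],
    [179,-0.3,0,0.35,0,0,0],
    [179,-0.58,0,0.3,0,0,0],
    [179,-0.55,0,0.35,0,0,0],
    [179,-0.55,0,0.35,0,0,0],
    [179,-0.51,0,0.4,0,0,0],
    [179,-0.51,0,0.41,0,0,0],
    [179,-0.47,0,0.45,0,0,0]
  ]
}}

```text
clock: 38.8
eef_pos: [432.2, 149.2, 231.1]
tool_rot: [0.547, -0.447, 0.548, 0.447]
force: [-2.8, -5.0, 0.8]
grip_width: 0.301
```

```bash
python3 tilt.py; python3 - <<'E'
from holes import *
c=cam("wrist"); save(c,"pics/w27.png")
E
```

```text
clock 38.8 pos [432.2 149.2 231.1] stand [-148.8  -84.8  231.1] F [-2.8 -5.   0.8] w 0.301 j [ 0.18  0.07  1.64 -0.    1.43 -1.19]
axes x [-0.001 -0.001 -1.   ] z [ 0.199  0.98  -0.001] zang 78.5
tilt est 1.928 r 120.8
```

View pics/w27.png

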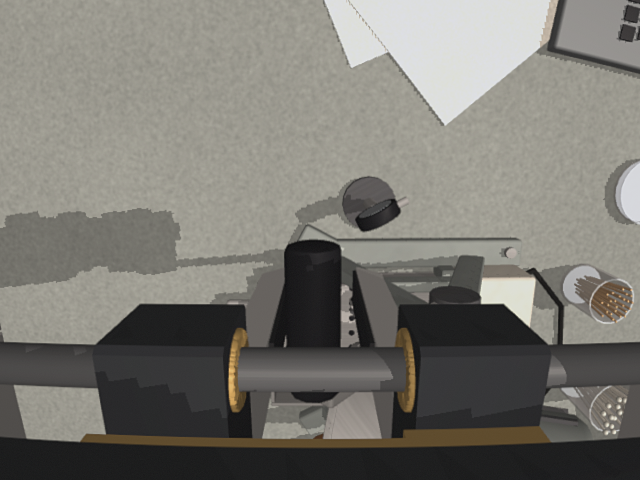

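Call:
{"method": "jog_arm", "body": {
  "deltas": [
    [179,-0.42,0,0.46,0,0,0],
    [179,-0.42,0,0.5,0,0,0],
    [179,-0.39,0,0.5,0,0,0],
    [179,-0.36,0,0.54,0,0,0],
    [179,-0.36,0,0.54,0,0,0],
    [179,-0.31,0,0.57,0,0,0],
    [179,-0.31,0,0.57,0,0,0],
    [179,-0.25,0,0.6,0,0,0],
    [179,-0.25,0,0.6,0,0,0],
    [179,-0.19,0,0.62,0,0,0],
    [179,-0.19,0,0.62,0,0,0],
    [179,-0.13,0,0.64,0,0,0]
  ]
}}

```text
clock: 39.85
eef_pos: [446.9, 216.6, 266.4]
tool_rot: [0.548, -0.447, 0.547, 0.447]
force: [-0.6, -2.6, 2.3]
grip_width: 0.298
```

Call:
{"method": "jog_arm", "body": {
  "deltas": [
    [179,-0.13,0,0.64,0,0,0],
    [179,-0.07,0,0.65,0,0,0],
    [179,-0.07,0,0.65,0,0,0],
    [179,0,0,0.65,0,0,0],
    [179,0,0,0.65,0,0,0],
    [179,0.06,0,0.65,0,0,0],
    [179,0.06,0,0.65,0,0,0],
    [179,0.13,0,0.64,0,0,0],
    [179,0.13,0,0.64,0,0,0],
    [179,0.19,0,0.62,0,0,0]
  ]
}}

```text
clock: 40.68
eef_pos: [459.2, 279.5, 262.9]
tool_rot: [0.548, -0.447, 0.548, 0.448]
force: [-0.6, -1.8, 1.6]
grip_width: 0.298
```

```bash
python3 tilt.py; python3 - <<'E'
from holes import *
c=cam("wrist"); save(c,"pics/w28.png")
E
```

```text
clock 40.68 pos [459.2 279.5 262.9] stand [-147.9   48.3  262.9] F [-0.6 -1.8  1.6] w 0.298 j [ 0.42  0.18  1.43  0.    1.53 -0.95]
axes x [-0.  0. -1.] z [0.199 0.98  0.   ] zang 78.51
tilt est 0.761 r 127.4
```

View pics/w28.png

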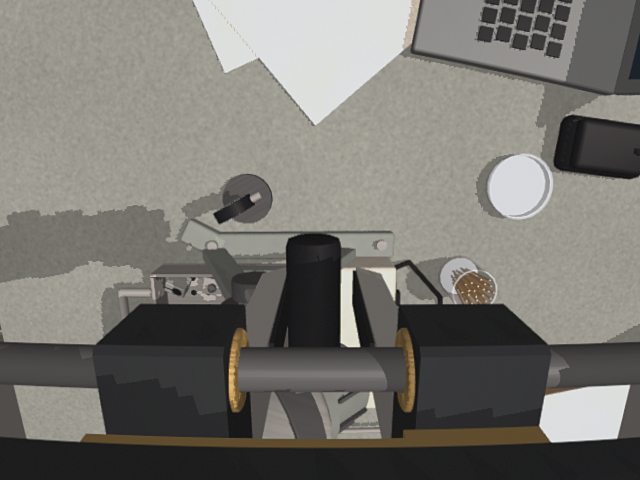

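Contact and depth are good at tilt ≈0.8. Continuing towards upright.

Call:
{"method": "jog_arm", "body": {
  "deltas": [
    [179,0.25,0,0.6,0,0,0],
    [179,0.26,0,0.6,0,0,0],
    [179,0.31,0,0.57,0,0,0],
    [179,0.31,0,0.57,0,0,0],
    [179,0.36,0,0.54,0,0,0],
    [179,0.37,0,0.53,0,0,0],
    [179,0.42,0,0.5,0,0,0],
    [179,0.42,0,0.49,0,0,0],
    [179,0.46,0,0.46,0,0,0],
    [179,0.47,0,0.45,0,0,0],
    [179,0.51,0,0.41,0,0,0],
    [179,0.51,0,0.4,0,0,0]
  ]
}}

```text
clock: 41.73
eef_pos: [471.4, 339.1, 216.0]
tool_rot: [0.547, -0.447, 0.548, 0.447]
force: [-0.2, -2.2, 0.3]
grip_width: 0.299
```

Call:
{"method": "jog_arm", "body": {
  "deltas": [
    [179,0.36,0,0.24,0,0,0],
    [179,0.36,0,0.24,0,0,0],
    [179,0.37,0,0.22,0,0,0],
    [179,0.38,0,0.2,0,0,0],
    [179,0.38,0,0.2,0,0,0],
    [179,0.2,0,0.2,0,0,0],
    [179,0.1,0,0.2,0,0,0],
    [179,0,0,0.2,0,0,0],
    [179,0,0,0,0,0,0]
  ]
}}

```text
clock: 42.48
eef_pos: [473.9, 351.2, 194.1]
tool_rot: [0.545, -0.449, 0.55, 0.446]
force: [-1.3, -10.6, 0.9]
grip_width: 0.3
```

```bash
python3 tilt.py; python3 - <<'E'
from holes import *
c=cam("wrist"); save(c,"pics/w29.png")
E
```

```text
clock 42.48 pos [473.9 351.2 194.1] stand [-147.6  121.5  194.1] F [ -1.3 -10.6   0.9] w 0.3 j [ 0.52  0.3   1.44 -0.01  1.41 -0.84]
axes x [-0.003 -0.009 -1.   ] z [ 0.199  0.98  -0.009] zang 78.51
tilt est -0.036 r 131.0
```

View pics/w29.png

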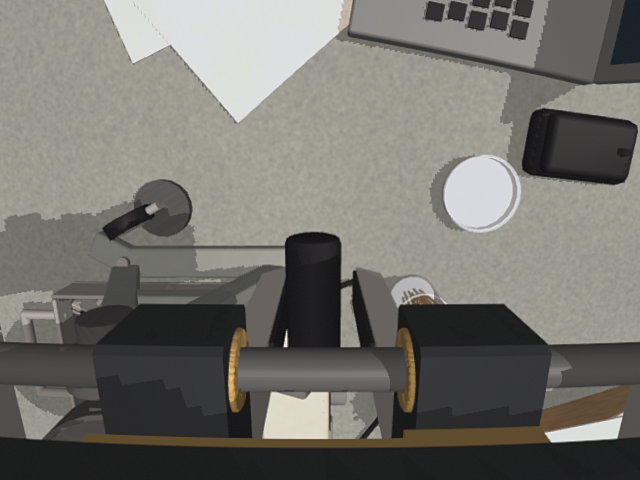

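Grip y is about 118 and the force has risen to 10.6 N. I'll push a little more to confirm the stop.

Call:
{"method": "jog_arm", "body": {
  "deltas": [
    [179,0,0,0.2,0,0,0],
    [179,0,0,0.2,0,0,0],
    [179,0,0,0.1,0,0,0],
    [179,0,0,0,0,0,0]
  ]
}}

```text
clock: 42.87
eef_pos: [473.8, 350.9, 193.9]
tool_rot: [0.542, -0.451, 0.553, 0.443]
force: [-3.3, -19.5, 3.8]
grip_width: 0.301
```

```bash
python3 tilt.py; python3 - <<'E'
from holes import *
c=cam("top"); a=c["frame"][200:345,230:430]; a=cv2.convertScaleAbs(a,alpha=1.7); cv2.imwrite("pics/t30.png",cv2.resize(cv2.cvtColor(a,cv2.COLOR_RGB2BGR),(800,580),interpolation=cv2.INTER_CUBIC))
E
```

```text
clock 42.87 pos [473.8 350.9 193.9] stand [-147.6  121.2  193.9] F [ -3.3 -19.5   3.8] w 0.301 j [ 0.53  0.3   1.44 -0.01  1.42 -0.84]
axes x [-0.005 -0.018 -1.   ] z [ 0.2    0.98  -0.019] zang 78.47
tilt est -0.037 r 130.7
```

View pics/t30.png

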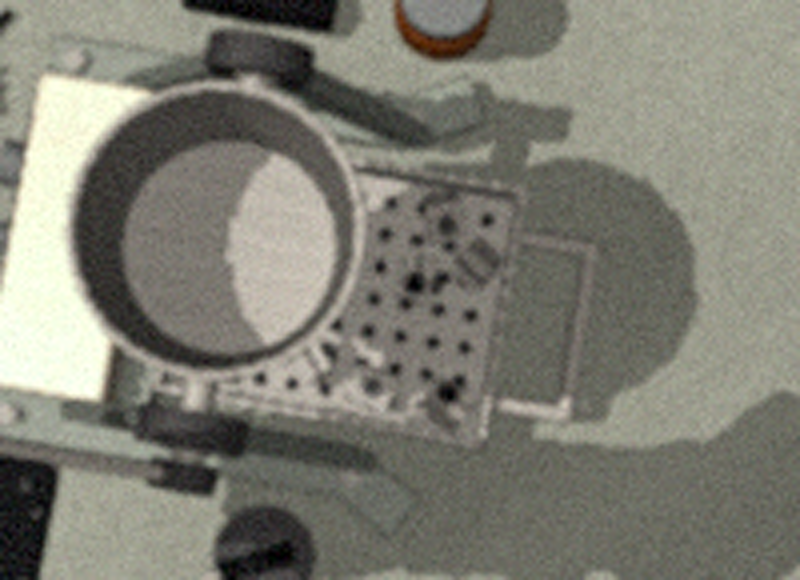

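The drum is empty and on its upright stop (y unchanged while the force rose to 19.5 N). Unloading, then opening and lifting out.

Call:
{"method": "jog_arm", "body": {
  "deltas": [
    [179,0,0,-0.3,0,0,0],
    [179,0,0,-0.3,0,0,0],
    [179,0,0,-0.3,0,0,0],
    [179,0,0,-0.1,0,0,0],
    [179,0,0,0,0,0,0]
  ]
}}

```text
clock: 43.33
eef_pos: [474.1, 351.4, 195.3]
tool_rot: [0.548, -0.447, 0.547, 0.448]
force: [0.3, 0.5, -0.2]
grip_width: 0.297
```

```bash
python3 tilt.py
```

```text
clock 43.33 pos [474.1 351.4 195.3] stand [-147.4  121.7  195.3] F [ 0.3  0.5 -0.2] w 0.297 j [ 0.52  0.29  1.45  0.    1.4  -0.85]
axes x [ 0.001  0.002 -1.   ] z [0.199 0.98  0.002] zang 78.5
tilt est -0.029 r 131.7
```

Unloaded. Opening and going straight up.

Call:
{"method": "jog_arm", "body": {
  "deltas": [
    [110,0,0,-0.2,0,0,0],
    [110,0,0,0,0,0,0],
    [110,0,0,0,0,0,0],
    [110,0,0,0,0,0,0],
    [110,-1,0,0,0,0,0],
    [110,-2,0,0,0,0,0],
    [110,-2,0,0,0,0,0],
    [110,-2,0,0,0,0,0],
    [110,-2,0,0,0,0,0],
    [110,-2,0,0,0,0,0],
    [110,-2,0,0,0,0,0]
  ]
}}

```text
clock: 44.25
eef_pos: [473.4, 348.7, 327.0]
tool_rot: [0.548, -0.447, 0.547, 0.447]
force: [-0.3, -0.7, -0.6]
grip_width: 0.568
```

Call:
{"method": "jog_arm", "body": {
  "deltas": [
    [110,0,2,0,0,0,0],
    [110,0,2,0,0,0,0],
    [110,0,2,0,0,0,0],
    [110,0,2,0,0,0,0],
    [110,0,2,0,0,0,0],
    [110,0,2,0,0,0,0],
    [110,0,0,0,0,0,0],
    [110,0,0,0,0,0,0]
  ]
}}

```text
clock: 44.92
eef_pos: [355.6, 372.8, 326.2]
tool_rot: [0.548, -0.448, 0.546, 0.448]
force: [0.8, 0.2, 0.8]
grip_width: 0.569
```

```bash
cat m.py | sed 's/^# tray corners.*/import sys/' > /dev/null; python3 - <<'E'
from holes import *
plan(None)
c=cam("top"); save(c,"pics/top9.png"); f=c["frame"]
a=f[195:345,140:440]; a=cv2.convertScaleAbs(a,alpha=1.7); cv2.imwrite("pics/t31.png",cv2.resize(cv2.cvtColor(a,cv2.COLOR_RGB2BGR),(800,400),interpolation=cv2.INTER_CUBIC))
g=f.max(2); m=(g[295:350,190:220]<35).astype(np.uint8)
k=max(cv2.findContours(m,0,1)[0],key=cv2.contourArea); gu=np.array(cv2.minAreaRect(k)[0])+[190,295]; print("grip px",gu,w2s(onz(c,gu,243)).round(1))
tray((305,225,400,325))
a0=cv2.imread("pics/top0.png"); a1=cv2.imread("pics/top9.png"); d=cv2.GaussianBlur(cv2.absdiff(a0,a1),(5,5),0).max(2); cv2.imwrite("pics/diff.png",np.uint8(d>25)*255)
s=cam("scene"); b=s["frame"][170:340,200:460]; b=cv2.convertScaleAbs(b,alpha=1.3); cv2.imwrite("pics/s31.png",cv2.resize(cv2.cvtColor(b,cv2.COLOR_RGB2BGR),(780,510),interpolation=cv2.INTER_CUBIC))
E
```

```text
clock 44.92 pos [355.6 372.8 326.2] stand [-267.8  119.4  326.2] F [0.8 0.2 0.8] w 0.569 j [ 0.67  0.13  1.34 -0.    1.67 -0.7 ]
axes x [ 0.002  0.001 -1.   ] z [0.198 0.98  0.002] zang 78.6
grip px [204.32692337 325.86538315] [-145.5  118.8  243. ]
n 27 yaw -11.19 rel stand 0.11
ext 109.2 71.8 centre stand [ -1.8 -88.    0. ]
```

View pics/t31.png

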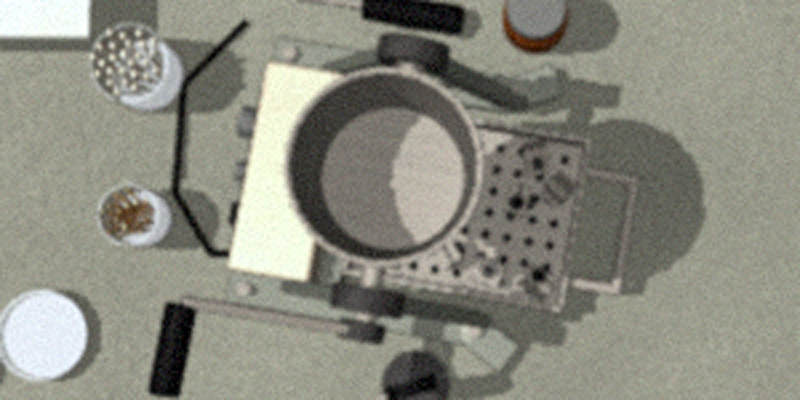

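View pics/s31.png

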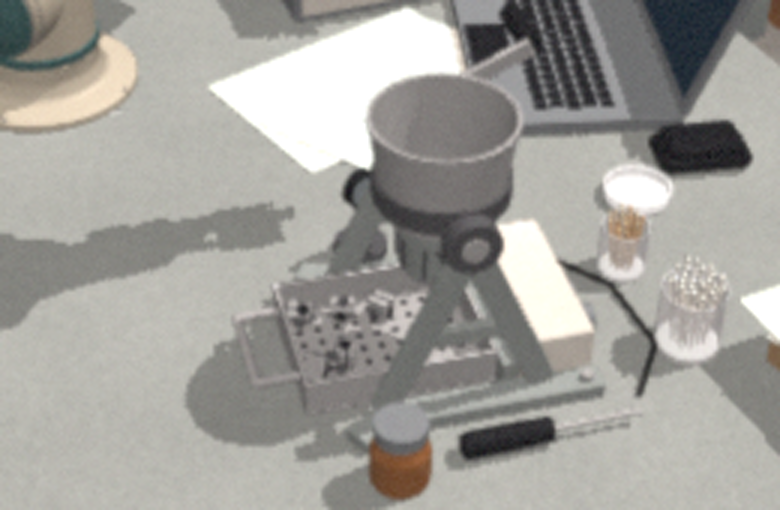

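View pics/diff.png

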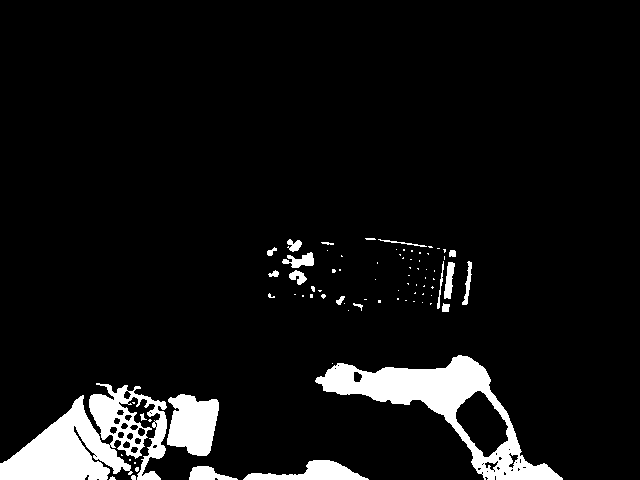

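```bash
python3 - <<'E'
from holes import *
c=cam("top"); a=c["frame"][235:320,290:370]; a=cv2.convertScaleAbs(a,alpha=2); cv2.imwrite("pics/t32.png",cv2.resize(cv2.cvtColor(a,cv2.COLOR_RGB2BGR),None,fx=7,fy=7,interpolation=cv2.INTER_CUBIC))
E
```

```text
(no output)
```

View pics/t32.png

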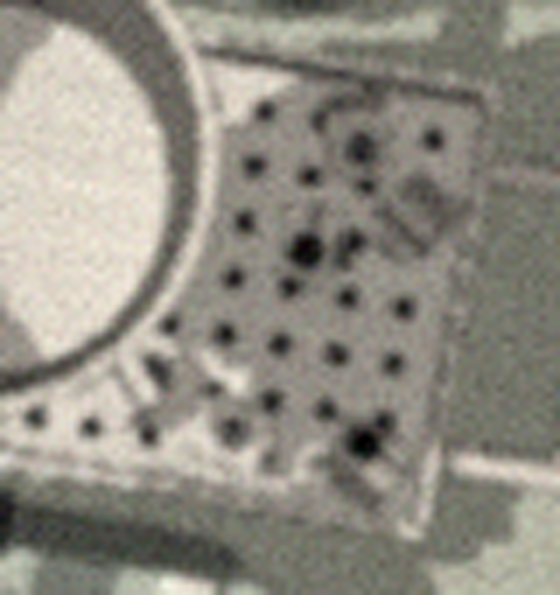

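Six clamps show in the tray, at about (355,135), (425,215), (320,250), (360,455), (230,410) and (160,370). The drum is empty and upright, and the robot is clear. Handing in.

```bash
python3 -c "
from rig import ctrl
print(ctrl.sign_off())"
```

```text
the job is handed in; nothing more can be done
None
```

The tray is home under the drum, all six clamps are in it, and the drum is empty and back on its upright stop. I handed the job in at about 45 s with the robot touching nothing.

**Tray:** The first push, gripping the handle, failed. The tray swivelled in the pads and its front corner caught the rail lead-in at about 28 N. I pulled it back, squared it with a nudge on its side wall, and pushed it home with two spread fingers behind the handle bar. It stopped within about 1 mm of where I expected, and the force rose to 23 N.

**Drum:** I tipped it with the lever to the far stop (about 2.3 rad), held it there for about half a second, and brought it back until the upright stop resisted at 19.5 N. Early in the tip the gripped lever slid towards the fingertips, so I re-gripped once at a tilt of about 1.05 and continued with a loose hook.

**Last checks:**
- The lever grip came back to its starting image position within 0.03 px.
- The tray is square to within about 0.1° and moved less than 0.5 mm during the pour.
- The inside of the drum looks empty, and I counted six clamps in the tray from the top view. Some are partly hidden or blurred, so that count is by eye.
- Comparing the top view before and after shows changes only at the tray, the clamps and the arm, so the bystander items have not moved.

**Disagreement:** The fingertips are really about 29 mm higher than the reported tool position says. The first grasp closed on nothing because of this, and I allowed for it afterwards.

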